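# Snap the measuring cup onto the rice container

### The arm

A 6-joint arm with a two-finger parallel gripper is mounted at the origin on the work surface. World frame = base frame: x ahead of the robot, y to its left, z up, the work surface at z = 0. Lengths are in mm, angles in rad, forces in N, time in s.
With the tool pointing down it reaches from about 425 to 1125 mm from the base axis. Payload 14.9 kg.
Tool frame: the origin (TCP) lies on the centre line of the jaws, within the pads' length; the fingertips stand r.tcp_to_tips ahead of it and the grasp point (between the pads) lies 2 mm behind it (r.tcp_to_tips is the distance from the TCP to the fingertips, in mm); z points along the fingers, y is the direction in which the jaws open and shut (so a half turn about z gives the same grasp; the last joint's range is limited). The gripper opens to 91 mm and grips with 3 to 60 N. Pads are 32 mm wide; open, the fingers measure 118 mm over their backs; the gripper's body (76 mm by 178 mm) begins 60 mm behind the grasp point.
Start: joints at [1.268, 0.379, 1.734, -0, 1.028, -0.033], TCP at [186.584, 674.688, 230.932] pointing down, gripper open.
Joint ranges: [-2.77, 2.77], [-0.74, 2.19], [0, 2.66], [-1.06, 4.2], [0.31, 2.87], [-3.08, 3.08]. Speed limits (rad/s): [1.89, 1.89, 2.39, 3.14, 3.14, 3.14].

### API

Orientations are given as [roll, pitch, yaw] about the fixed x, y, z axes, in that order (R = Rz(yaw) Ry(pitch) Rx(roll)).
In Python, from station import r gives the robot as it stands.
- The arm moves only by the tool servo_tool, never from a script. Its argument "series" is a list of rows, each a list of 7 numbers: the turn, a rotation vector about the tool's x, y, z in rad, then the shift along the tool's x, y, z in mm, then the gripper's target within -1 to 1 (fully open at 1, half-way at 0, shut at -1). In form: [[ax, ay, az, x, y, z, jaw], ...]. A call has 1 to 5 rows; each row shifts and turns the commanded pose from where the row before left it, along the tool's axes as they then stand; what a row does not reach is not made up. A row lasts 1/12 s, in which the tool goes at most 41.7 mm and 7.16 degrees, less where a joint would pass 70% of its speed; a pose out of reach is approached as far as the arm can. A call with a gripper value outside its range is refused whole. The fingers move at their own pace and stop on an object; "force" is the grip in N (left out, the last holds). Time passes only in rows, so rows that do not move let the fingers close. It gives the time, the measured TCP pose, the force and the opening at its end, in the units of the state.
- r.get_state(): the state, without advancing time (a new reading comes with each control period).
- r.grab_frame(name): name is "scene" or "side" or "wrist"; returns the picture (420x560x3 uint8, red, green, blue); there is no depth.
- r.camera_info(name): a dict with "fx", "fy", "cx", "cy" (pixels), "k1" (the pictures are not rectified: a ray, as slopes to the right and down, at radius r is drawn at 1 + k1 r^2 times it, then the intrinsics apply), "T" (4x4, takes a point from camera to world coordinates); the wrist camera has in their place "T_tool_cam" (4x4, takes a point from camera to tool coordinates, whose origin is the TCP and whose axes are the flange's). Camera axes: x right, y down, z forward; pixel columns grow to the right and rows downward; lengths in mm; the calibration is good to about 2 mm. A picture is of the moment at which its call begins: read the wrist's pose just before it. camera_info takes no time and is no camera call.
- r.job_done(): hands the job in, once; it reports no verdict.
The state is a dict: "time": time; "joint_pos": joint angles; "dq": joint speeds; "tau": joint torques, N m; "ee_pos": TCP position; "tool_rot": TCP orientation; "contact_force": force on the tool from outside, world axes, zero at the start; "ft_torque": the same for the moment, N m; "finger_gap": finger opening in mm.
Only numpy, scipy, OpenCV 4.12 (cv2) and the standard library are available. Lean on these libraries where they do the work, as an engineer would, in place of code of your own. Each camera call takes 0.05 s, during which the arm holds its last target.

### The job

Take the measuring cup out of its wooden draining rest, turn it mouth down over the upright stud on the rice container's lid and press it straight down until it clicks past the catches. Do not let up after the click: keep pressing so that the rubber seal ring under the rim stays squeezed, and finish still pressing on the cup, without letting go of the push. Do not shift or tip the tumbler, creamer, timer, jar or can.

Things in the scene. Friction and masses are not known exactly. Their poses are not given: they have to be found in the camera images.
- cup: Grey plastic measuring cup that is also the container's snap cap: straight and round, 52 mm outer diameter, 62 mm tall, wall 3.5 mm, closed end 4 mm thick, about 60 g. Origin at the centre of the outside of its closed flat end; z points along the cup to the open mouth. It starts loose, lying in the rest, mouth along the rest's x axis and 20 degrees below level, its middle 60 mm above the table.
- cup_mouth (a point): Centre of the cup's open mouth, 62 mm from its origin along its z axis; axes as the cup's. Just inside the mouth runs a 4 mm tall ridge with a bore of 36 mm; behind it the bore is 45 mm. Inside depth 58 mm.
- rest: Fixed wooden draining rest: base plate 120 x 75 x 10 mm, on it two rails and a low lip before the cup's mouth, all within 20 mm of its x axis and under the cup, so both sides of the cup are free to grip from above. Origin at the centre of the underside, below the middle of the lying cup; x level along the rails, the way the mouth points; z up.
- container: Fixed white plastic rice container with a latch, body 120 mm (x) x 140 mm (y), lid 126 x 146 mm with its top 102 mm above the table. Origin at the centre of the underside; the latch is on its -x face; z up.
- stud_foot (a point): Point on the lid's top face on the axis of the stud, at x = -12, y = +18, z = 102 mm in the container's frame; axes as the container's, z up along the stud. The stud is 30 mm in diameter up to 40 mm above this point, then tapers to 16 mm at its top. The clicked cup's mouth stands on the seal ring, 8 mm above this point.
- catches (a point): Point on the stud's axis, 17 mm above stud_foot, level with four round-nosed spring catches that stand out to 42 mm diameter. The cup set on the stud first rests on them, mouth about 22 mm above stud_foot. A straight push of about 12 to 17 N drives the ridge past them; then the resistance drops sharply (the click) and the cup goes down on the seal ring.
- stud_tip (a point): Top of the stud, 48 mm above stud_foot.
- seal (a joint): Squeeze of the black rubber seal ring (60 mm outer, 35 mm inner diameter, 8 mm tall) round the stud's foot: 0 free, growing as it is pressed down, at most 0.004 m. It is springy: about 2 N to begin, then 2.5 N more for each mm, and comes back when the push ends.
- tumbler: Short glass tumbler, 68 mm diameter, 75 mm tall, a bystander. Origin at the centre of the underside.
- creamer: Blue ceramic creamer with a handle, 60 mm diameter, 78 mm tall, a bystander. Origin at the centre of the underside.
- timer: Stainless steel kitchen timer with a dial, 62 mm diameter, 42 mm tall, a bystander. Origin at the centre of the underside.
- jar: Glass jar with a steel cap, 64 mm diameter, 110 mm tall, a bystander. Origin at the centre of the underside.
- can: Food can, 72 mm diameter, 100 mm tall, a bystander. Origin at the centre of the underside.
There are look-alikes about, which are no part of the job. There is more than one size of the cup; the job needs the middle-sized.

How it is judged (in metres and radians):
On the way, in this order (a step that is already met when the one before it is completed fails the run):
1. the cup is upturned with the stud inside it, still above the catches (angle between cup's own z axis and vertical above 2.85 rad and horizontal distance between cup_mouth and stud_foot below 0.008 m and z of cup_mouth in the frame of stud_foot between 0.016 and 0.044 m), for 0.1 s.
2. the cup's ridge has clicked past the catches (z of cup_mouth in the frame of stud_foot below 0.01 m and horizontal distance between cup_mouth and stud_foot below 0.005 m and angle between cup's own z axis and vertical above 3 rad), for 0.1 s.
At the end, for the whole second after the job is handed in: The cup is clicked home mouth down on the stud (mouth within 8.5 mm of the lid, within 5 mm of the stud's axis, upright within 8 degrees) and at rest, and the robot still presses on it: at least 3 N between robot and cup, and the seal ring squeezed by at least 1 mm (about 4.5 N of push) (z of cup_mouth in the frame of stud_foot below 0.0085 m and horizontal distance between cup_mouth and stud_foot below 0.005 m and angle between cup's own z axis and vertical above 3 rad and value of joint seal above 0.001 m and contact force between any of the fingers, the arm and cup above 3 N and linear speed of cup below 0.02 m/s); the arm keeps its last pose, push and grip.
It fails at once if the tumbler is shifted by more than 30 mm or tipped (distance of tumbler from where it was at the start of the episode above 0.03 m or angle between tumbler's own z axis and vertical above 0.35 rad).
It fails at once if the creamer is shifted by more than 30 mm or tipped (distance of creamer from where it was at the start of the episode above 0.03 m or angle between creamer's own z axis and vertical above 0.35 rad).
It fails at once if the timer is shifted by more than 30 mm or tipped (distance of timer from where it was at the start of the episode above 0.03 m or angle between timer's own z axis and vertical above 0.35 rad).
It fails at once if the jar is shifted by more than 30 mm or tipped (distance of jar from where it was at the start of the episode above 0.03 m or angle between jar's own z axis and vertical above 0.35 rad).
It fails at once if the can is shifted by more than 30 mm or tipped (distance of can from where it was at the start of the episode above 0.03 m or angle between can's own z axis and vertical above 0.35 rad).
It also fails if it takes over 67 s, if anything falls off the work surface, if the arm or the gripper's body presses on something with over 40 N, if the wrist force passes 120 N, or if a joint passes its speed limit or range.

## Working session

There is one attempt and no reset: what is moved stays moved. The work goes in short steps, Python scripts to look and compute and a tool call to move; the robot and the scene stay as the last step left them, time stands still between calls to the robot, and variables do not carry over. Pictures are saved under pics/ and viewed, and the job is handed in when it is done.

Besides the shell and the picture viewer there is one more tool, called as name([rows], argument=value, ...), one row to a line, values as JSON. servo_tool: Moves the arm, as the interface text tells. Its arguments: {"type":"object","properties":{"series":{"type":"array"},"force":{"type":"number"}},"required":["series"]}

```bash
mkdir -p pics; ls; python3 - <<'E'
from station import r
import cv2,numpy as np
np.set_printoptions(precision=3,suppress=True)
print(r.get_state(), r.tcp_to_tips)
for n in ["scene","side","wrist"]:
    im=r.grab_frame(n); cv2.imwrite(f"pics/{n}0.png",cv2.resize(im[:,:,::-1],(800,600),interpolation=cv2.INTER_CUBIC)); np.save(f"pics/{n}0.npy",im)
    print(n,r.camera_info(n))
E
```

```text
pics
{'time': 0.0, 'joint_pos': array([ 1.268,  0.379,  1.735, -0.   ,  1.029, -0.033]), 'dq': array([ 0.001, -0.   ,  0.001, -0.   ,  0.   ,  0.002]), 'tau': array([ -0.003, -76.37 , -43.439,   0.065,   0.042,  -0.   ]), 'ee_pos': array([186.488, 674.309, 230.302]), 'tool_rot': array([-3.141,  0.   ,  2.872]), 'contact_force': array([-0.371, -0.529, -0.048]), 'ft_torque': array([ 0.042, -0.028, -0.056]), 'finger_gap': 91.16770214646054} 17.0
scene {'fx': 507.90853280061344, 'fy': 507.90853280061344, 'cx': 283.1278559835417, 'cy': 207.73044011058983, 'k1': -0.05449706082425878, 'T': array([[  -0.284,    0.677,   -0.679, 1623.606],
       [   0.959,    0.204,   -0.198,  310.076],
       [   0.005,   -0.707,   -0.707, 1220.722],
       [   0.   ,    0.   ,    0.   ,    1.   ]])}
side {'fx': 379.6511659469352, 'fy': 379.6511659469352, 'cx': 282.4879182325447, 'cy': 211.83745926860985, 'k1': 0.011816067804260396, 'T': array([[   0.968,   -0.111,    0.224,  358.19 ],
       [  -0.249,   -0.506,    0.826, -805.643],
       [   0.022,   -0.855,   -0.517,  602.058],
       [   0.   ,    0.   ,    0.   ,    1.   ]])}
wrist {'fx': 292.34745770736833, 'fy': 292.34745770736833, 'cx': 281.67776032569105, 'cy': 208.0171121240962, 'k1': -0.05695363661463528, 'T_tool_cam': array([[   0.001,   -0.972,   -0.236,   65.721],
       [   1.   ,    0.001,    0.001,    0.552],
       [  -0.   ,   -0.236,    0.972, -152.797],
       [   0.   ,    0.   ,    0.   ,    1.   ]])}
```

View pics/scene0.png

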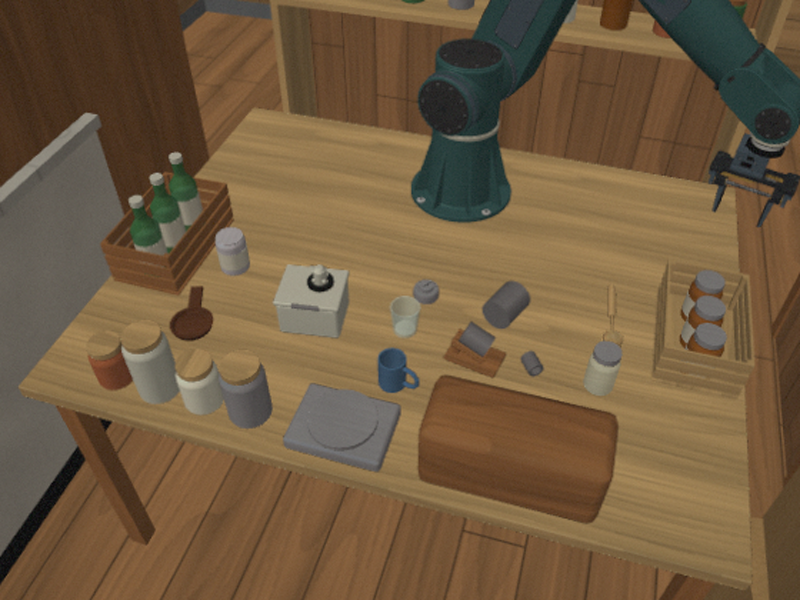

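View pics/side0.png

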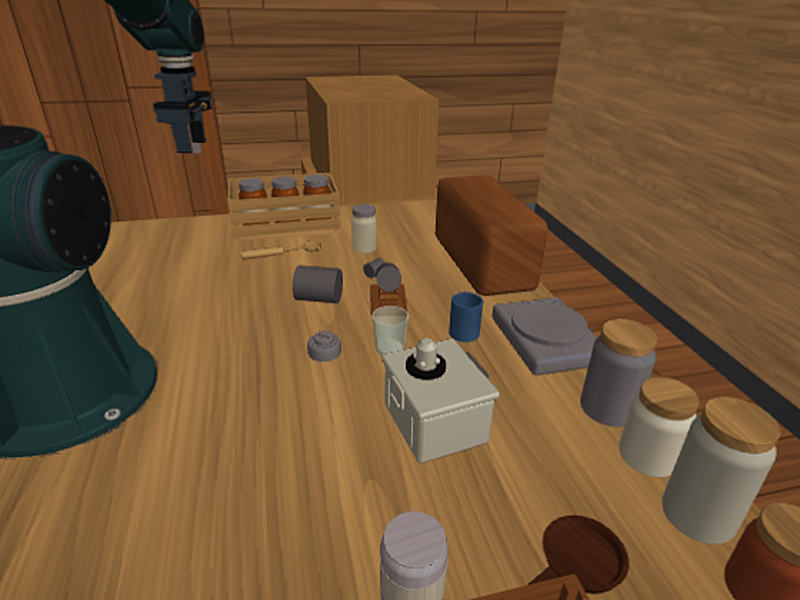

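View pics/wrist0.png

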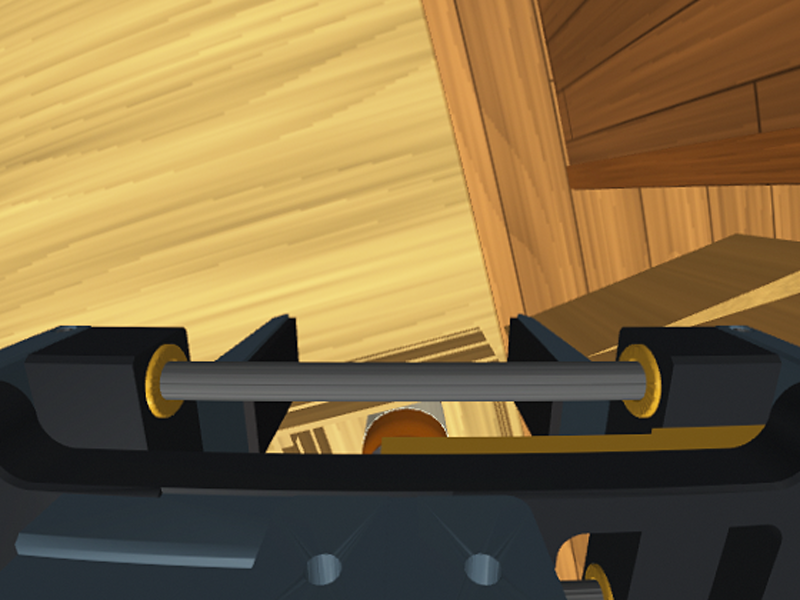

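The scene view shows the rest with the middle cup at about (475,345) in the 800 px picture. The container's stud is at (320,275). The larger and smaller look-alike cups are at (507,305) and (532,363). Next I zoom in to measure.

```bash
cat > h.py <<'E'
import numpy as np,cv2
from scipy.spatial.transform import Rotation as Rn
np.set_printoptions(precision=3,suppress=True)
def zoom(im,x0,y0,w,h,s,fn):
    c=cv2.resize(im[y0:y0+h,x0:x0+w,::-1],None,fx=s,fy=s,interpolation=cv2.INTER_CUBIC)
    for k in range(0,w,10): cv2.putText(c,str(x0+k),(k*s,8),0,.3,(0,0,255),1); cv2.line(c,(k*s,10),(k*s,14),(0,0,255),1)
    for k in range(0,h,10): cv2.putText(c,str(y0+k),(0,k*s+4),0,.3,(0,0,255),1)
    cv2.imwrite(fn,c)
def proj(ci,P,T=None):
    T=ci['T'] if T is None else T
    P=np.atleast_2d(P); c=(P-T[:3,3])@T[:3,:3]
    s=c[:,:2]/c[:,2:]; s=s*(1+ci['k1']*(s**2).sum(1,keepdims=True))
    return s*[ci['fx'],ci['fy']]+[ci['cx'],ci['cy']]
def ray(ci,uv,T=None):
    T=ci['T'] if T is None else T
    d=(np.array(uv,float)-[ci['cx'],ci['cy']])/[ci['fx'],ci['fy']]; s=d.copy()
    for _ in range(20): s=d/(1+ci['k1']*(s**2).sum())
    return T[:3,3],T[:3,:3]@np.r_[s,1]
def onz(ci,uv,z,T=None):
    o,d=ray(ci,uv,T); return o+d*(z-o[2])/d[2]
def wristT(st,ci):
    T=np.eye(4); T[:3,:3]=Rn.from_euler('xyz',st['tool_rot']).as_matrix(); T[:3,3]=st['ee_pos']
    return T@ci['T_tool_cam']
E
python3 - <<'E'
from h import *
a=np.load('pics/scene0.npy'); b=np.load('pics/side0.npy')
zoom(a,300,220,80,60,10,'pics/z1.png')
zoom(a,185,170,80,70,8,'pics/z2.png')
zoom(b,240,170,110,80,7,'pics/z3.png')
zoom(b,255,225,100,100,6,'pics/z4.png')
E
```

```text
(no output)
```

View pics/z1.png

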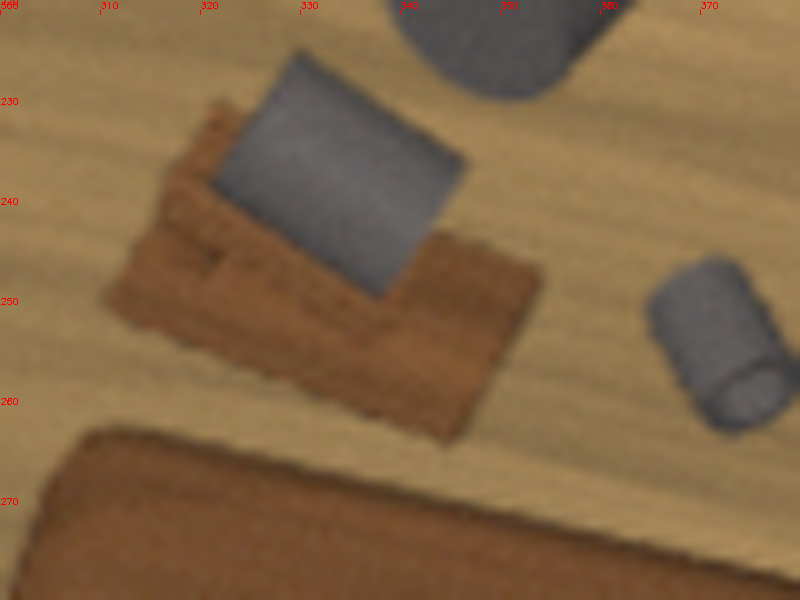

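View pics/z2.png

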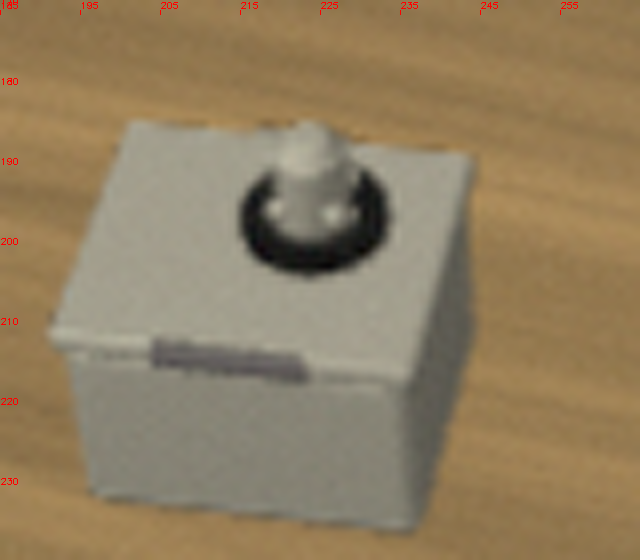

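View pics/z3.png

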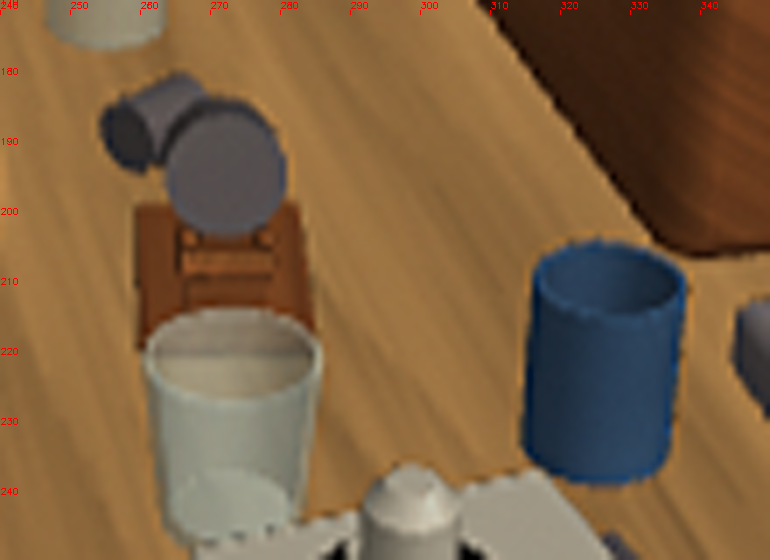

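View pics/z4.png

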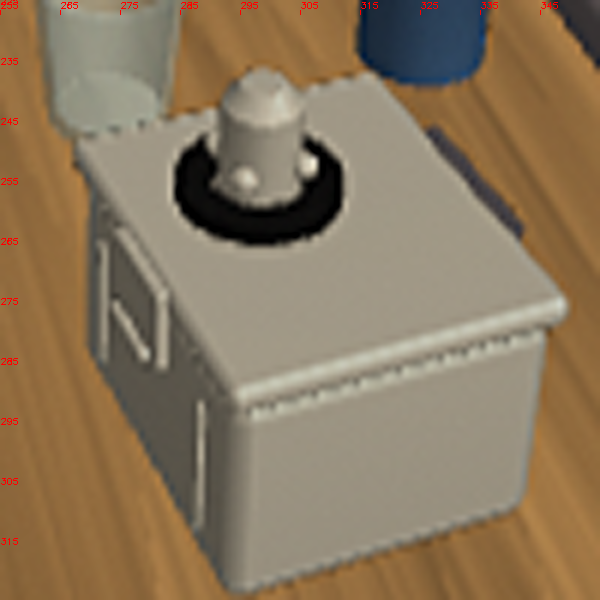

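The zooms show the stud tip at scene (224,185.5) and side (299,236.5). The cup's closed end faces the side camera at (271,194). Now I fit the poses.

```bash
cat > fit.py <<'E'
from h import *
from station import r
from scipy.optimize import least_squares
S=r.camera_info('scene'); D=r.camera_info('side')
def Rz(a): return Rn.from_euler('z',a).as_matrix()
# container: lid top corners
cp=[ (S,(201.5,185.3),0),(S,(243.8,189.5),1),(S,(235.5,217),2),(S,(191.5,211),3),
     (D,(268.5,248.5),1),(D,(317,237.5),2),(D,(348,275.5),3),(D,(294.5,291),0)]
# in scene: right is +y, down is +x.  0=(-x?,-y)
def fitc(lat,cs):
  def f(p):
    out=[]
    for ci,uv,i in cp:
        L=np.array([[-63,-73],[-63,73],[63,73],[63,-73]])[(i+lat)%4]
        P=Rz(p[2])@np.r_[L,101]+np.r_[p[:2],0]
        out+=list(proj(ci,P)[0]-uv)
    for ci,uv in [(S,(224,186)),(D,(299,236.5))]:
        P=Rz(p[2])@np.r_[-12,18,150]+np.r_[p[:2],0]
        out+=list(proj(ci,P)[0]-uv)
    return np.array(out)
  s=least_squares(f,[560,0,cs]); return s,f(s.x)
for lat in range(4):
  for cs in (0,1.57,3.14,-1.57):
    s,res=fitc(lat,cs)
    if s.cost<300: print(lat,s.x,s.cost,res.reshape(-1,2).tolist(), 'stud',Rz(s.x[2])@[-12,18,102]+np.r_[s.x[:2],0])
E
python3 fit.py
```

```text
0 [ 574.807 -209.675    0.137] 12.048667375269014 [[-0.5011409137477756, -0.7298870345241539], [0.9491186493814041, -0.21119920383554813], [0.8822095810320434, -0.03260142519013698], [-1.2158986614205674, 0.6851498871305921], [-2.0168396890390454, -0.8503046669503647], [0.6387792735616244, -1.3123150409719528], [2.463900707929497, -0.32221669551927334], [-1.4655670762933823, -0.2629842059080829], [-0.6760076925471878, 0.9029891201436726], [-0.1509010947289653, 1.7415897321707519]] stud [ 560.461 -193.482  102.   ]
0 [ 574.807 -209.675    0.137] 12.048667375256718 [[-0.5011404101252879, -0.7298873182054422], [0.9491189404582769, -0.2111988566900891], [0.8822090386956063, -0.03260113412139276], [-1.2158989479447655, 0.6851494765126063], [-2.0168392604388714, -0.8503051297694242], [0.6387801106523625, -1.312314849288157], [2.4639003787810907, -0.32221608714701233], [-1.465568110549384, -0.26298443145310557], [-0.6760076545307925, 0.9029891951484501], [-0.15090099417642477, 1.7415896495160723]] stud [ 560.461 -193.482  102.   ]
0 [ 574.807 -209.675    0.137] 12.048667375405545 [[-0.50114
[... 6368 characters left out ...]
39494974, -6.27412496402701], [-7.587592129339555, -0.8030310763982129], [-3.7587340643476637, 5.975760454599168], [11.136415747684055, 0.4560336214506435]] stud [ 584.738 -194.183  102.   ]
3 [ 569.641 -209.678   -1.36 ] 214.55846987414816 [[1.9543273004923947, -2.6446312550767743], [-2.281018592113128, -4.71652948638274], [-0.43456812101317155, -0.16829303345616609], [3.036497162311491, 3.395799844670506], [-8.161218623935952, 4.915834477462283], [1.4685485469399282, -0.36086388321751883], [2.276392580010395, -6.274148543857848], [-7.5875503065351495, -0.8030193760254747], [-3.7587302948265346, 5.975759970634726], [11.136411750126229, 0.45603116503860974]] stud [ 584.738 -194.183  102.   ]
```

```bash
cat > fit2.py <<'E'
from h import *
from station import r
from scipy.optimize import least_squares
S=r.camera_info('scene'); D=r.camera_info('side')
def cupgeom(p):
    c=np.r_[p[0],p[1],60]; m=np.array([np.cos(p[2])*np.cos(.349),np.sin(p[2])*np.cos(.349),-np.sin(.349)])
    return c-31*m,c+31*m,m
def disc(c,m):
    a=np.cross(m,[0,0,1]);a/=np.linalg.norm(a);b=np.cross(m,a)
    t=np.linspace(0,2*np.pi,72); return c+26*(np.cos(t)[:,None]*a+np.sin(t)[:,None]*b)
def f(p):
    o,mo,m=cupgeom(p); out=[]
    e=proj(S,np.vstack([disc(o,m),disc(mo,m)]))
    h=cv2.convexHull(e.astype(np.float32))[:,0]
    for uv in [(329.8,225.3),(346.3,235.8),(338,249.3),(321.8,238.3)]: # nearest hull point
        pass
    d=np.array([8.,5.]); 
    # tangent lines
    for uvs in [((331,226),(345,235)),((323,239),(337,248.8)),((329.3,226.2),(322.3,237)),((345.8,237),(339,248.5))]:
        a,b=map(np.array,uvs); n=np.array([-(b-a)[1],(b-a)[0]])/np.linalg.norm(b-a)
        mid=np.array([333.9,237.1]); n=n*np.sign((a-mid)@n)
        out.append((h@n).max()-a@n)
    q=proj(D,disc(o,m)); out+=list(((q.max(0)+q.min(0))/2-[271.3,193.3]))
    # rest base corners (z~10)
    for ci,uv,L in [(S,(353.8,247),(60,-37.5)),(S,(345.3,263),(60,37.5)),(S,(310.5,249.8),(-60,37.5)),(D,(259.5,199.5),(60,-37.5)),(D,(282.7,199.5),(60,37.5))]:
        R=Rn.from_euler('z',p[2]).as_matrix(); sg=np.array([L[0],L[1]*p_s,10]); out+=list(proj(ci,R@sg+np.r_[p[:2],0])[0]-uv)
    return np.array(out)
for p_s in (1,-1):
  for y0 in (1.2,):
    s=least_squares(f,[600,60,y0],diff_step=1e-4); print(p_s,s.x,s.cost,f(s.x)); print(cupgeom(s.x))
for n,z,pS,pD in [('tumbler rim',75,(283.5,212),(272.5,220)),('creamer rim',78,(274,250),(324.5,210)),('timer',42,(298,200),(227,237))]:
    print(n,onz(S,pS,z),onz(D,pD,z))
E
python3 fit2.py
```

```text
1 [605.971 173.071   1.998] 938.3764708588479 [ -0.673   8.785   1.274   5.277  12.202  -0.443  -0.045  13.1     2.886
 -21.177   0.387  -4.069  15.325  -3.916 -26.767   2.964]
(array([618.052, 146.563,  70.601]), array([593.89 , 199.579,  49.399]), array([-0.39 ,  0.855, -0.342]))
-1 [586.426 169.622   1.367] 5.384782411489902 [ 0.552  1.243  0.788  0.577  0.308  1.691  0.915 -0.111 -0.043  0.377
 -0.635 -0.716 -0.411 -1.153 -0.154 -1.257]
(array([580.535, 141.093,  70.601]), array([592.316, 198.151,  49.399]), array([ 0.19 ,  0.92 , -0.342]))
tumbler rim [540.506  -3.767  75.   ] [550.637   1.613  75.   ]
creamer rim [701.681  14.775  78.   ] [698.1    15.778  78.   ]
timer [441.495  17.566  42.   ] [430.849  -1.629  42.   ]
```

servo_tool([
  [0, 0, 0, -29, -21, 0, 1],
  [0, 0, 0, -29, -21, 0, 1],
  [0, 0, 0, -29, -21, 0, 1],
  [0, 0, 0, -29, -21, 0, 1],
  [0, 0, 0, -29, -21, 0, 1],
])

```text
time: 0.57
ee_pos: [299.0, 533.3, 230.7]
tool_rot: [-3.141, -0.0, 2.872]
contact_force: [1.0, 1.2, 0.8]
finger_gap: 91.0
```

servo_tool([
  [0, 0, 0, -29, -21, 0, 1],
  [0, 0, 0, -29, -21, 0, 1],
  [0, 0, 0, -29, -21, 0, 1],
  [0, 0, 0, -29, -21, 0, 1],
  [0, 0, 0, -29, -21, 0, 1],
])

```text
time: 0.98
ee_pos: [410.9, 393.4, 230.9]
tool_rot: [-3.142, -0.0, 2.872]
contact_force: [0.5, 0.4, 0.6]
finger_gap: 90.9
```

servo_tool([
  [0, 0, 0.12, 0, 0, 0, 1],
  [0, 0, 0.12, 0, 0, 0, 1],
  [0, 0, 0.12, 0, 0, 0, 1],
  [0, 0, 0.12, 0, 0, 0, 1],
  [0, 0, 0.12, 0, 0, 0, 1],
])

```text
time: 1.4
ee_pos: [410.1, 394.8, 230.8]
tool_rot: [-3.141, -0.0, 2.266]
contact_force: [-0.9, -0.2, 0.7]
finger_gap: 91.4
```

servo_tool([
  [0, 0, 0.12, 0, 0, 0, 1],
  [0, 0, 0.12, 0, 0, 0, 1],
  [0, 0, 0.12, 0, 0, 0, 1],
  [0, 0, 0.12, 0, 0, 0, 1],
  [0, 0, 0.12, 0, 0, 0, 1],
])

```text
time: 1.82
ee_pos: [410.0, 394.9, 230.8]
tool_rot: [-3.141, 0.0, 1.666]
contact_force: [-0.2, -0.9, 0.2]
finger_gap: 91.7
```

servo_tool([
  [0, 0, 0.12, 0, 0, 0, 1],
  [0, 0, 0.12, 0, 0, 0, 1],
  [0, 0, 0.06, 0, 0, 0, 1],
])

```text
time: 2.07
ee_pos: [410.0, 394.9, 230.8]
tool_rot: [-3.141, 0.0, 1.365]
contact_force: [-0.7, 0.4, 0.3]
finger_gap: 91.1
```

```bash
python3 - <<'E'
from h import *
from station import r
s=r.get_state(); print(s)
im=r.grab_frame('wrist'); cv2.imwrite('pics/w1.png',cv2.resize(im[:,:,::-1],(800,600)))
E
```

```text
{'time': 2.0667, 'joint_pos': array([0.726, 0.175, 2.001, 0.   , 0.965, 0.932]), 'dq': array([ 0.002, -0.001, -0.   ,  0.001, -0.001,  0.623]), 'tau': array([ -0.007, -57.026, -41.524,   0.064,  -0.041,  -0.167]), 'ee_pos': array([410.017, 394.912, 230.771]), 'tool_rot': array([-3.141,  0.   ,  1.365]), 'contact_force': array([-0.727,  0.424,  0.282]), 'ft_torque': array([-0.068,  0.029, -0.023]), 'finger_gap': 91.12192536432022}
```

View pics/w1.png

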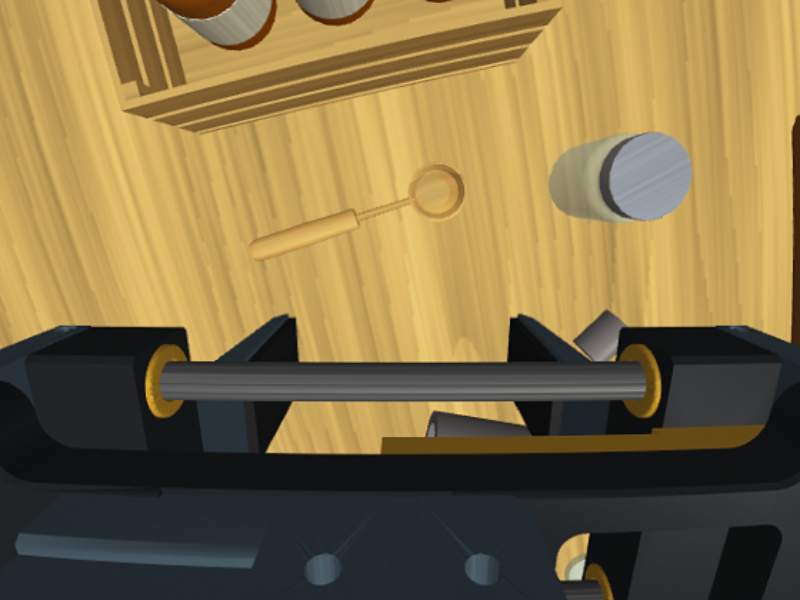

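servo_tool([
  [0, 0, 0, -31.4, 21.9, 0, 1],
  [0, 0, 0, -31.4, 21.9, 0, 1],
  [0, 0, 0, -31.4, 21.9, 0, 1],
  [0, 0, 0, -31.4, 21.9, 0, 1],
  [0, 0, 0, -31.4, 21.9, 0, 1],
])

```text
time: 2.53
ee_pos: [486.7, 217.8, 231.0]
tool_rot: [3.142, -0.0, 1.374]
contact_force: [0.6, 0.4, -0.4]
finger_gap: 91.5
```

servo_tool([
  [0, 0, 0, -31.4, 21.9, 0, 1],
  [0, 0, 0, -31.4, 21.9, 0, 1],
  [0, 0, 0, -31.4, 21.9, 0, 1],
  [0, 0, 0, -31.4, 21.9, 0, 1],
  [0, 0, 0, -31.4, 21.9, 0, 1],
])

```text
time: 2.95
ee_pos: [563.1, 42.0, 231.0]
tool_rot: [3.142, -0.0, 1.374]
contact_force: [-0.1, 0.1, -0.1]
finger_gap: 91.5
```

servo_tool([
  [0, 0, 0, 0, 0, 0, 1],
  [0, 0, 0, 0, 0, 0, 1],
])

```text
time: 3.12
ee_pos: [563.1, 42.4, 230.7]
tool_rot: [-3.141, 0.0, 1.371]
contact_force: [0.3, 0.6, -0.1]
finger_gap: 91.0
```

```bash
python3 - <<'E'
from h import *
from station import r
s=r.get_state(); print(s['time'],s['joint_pos'],s['ee_pos'],s['tool_rot'],s['contact_force'])
im=r.grab_frame('wrist'); np.save('pics/w2.npy',im); np.save('pics/w2T.npy',wristT(s,r.camera_info('wrist')))
cv2.imwrite('pics/w2.png',cv2.resize(im[:,:,::-1],(800,600)))
E
```

```text
3.1167 [ 0.034  0.168  2.01  -0.     0.964  0.234] [563.065  42.353 230.726] [-3.141  0.     1.371] [ 0.297  0.587 -0.15 ]
```

View pics/w2.png

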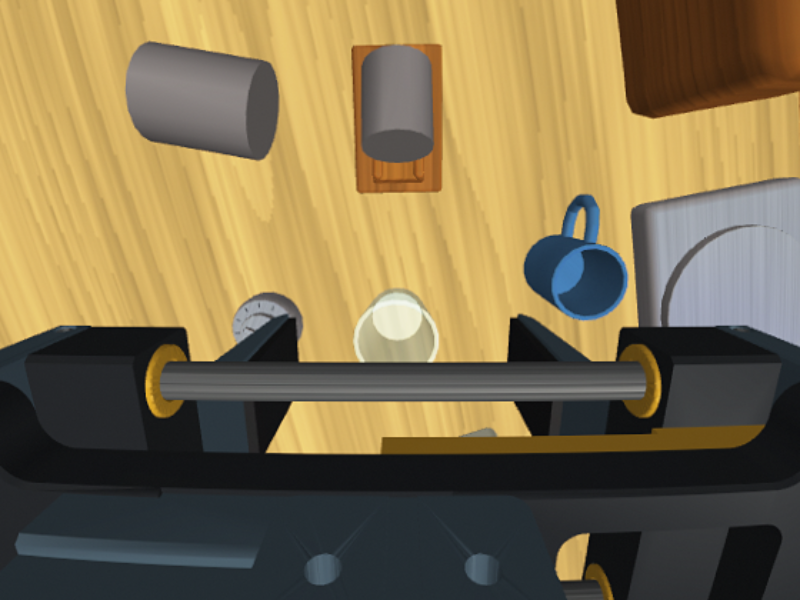

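The wrist view shows the cup at (362–433, 45–162) and its rest at (355–441, 44–192), both nearly in line with the tool. I fit both now.

```bash
python3 - <<'E'
from h import *
im=np.load('pics/w2.npy'); zoom(im,235,20,90,120,6,'pics/z5.png')
zoom(im,90,195,230,60,3,'pics/z6.png')
E
```

```text
(no output)
```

View pics/z5.png

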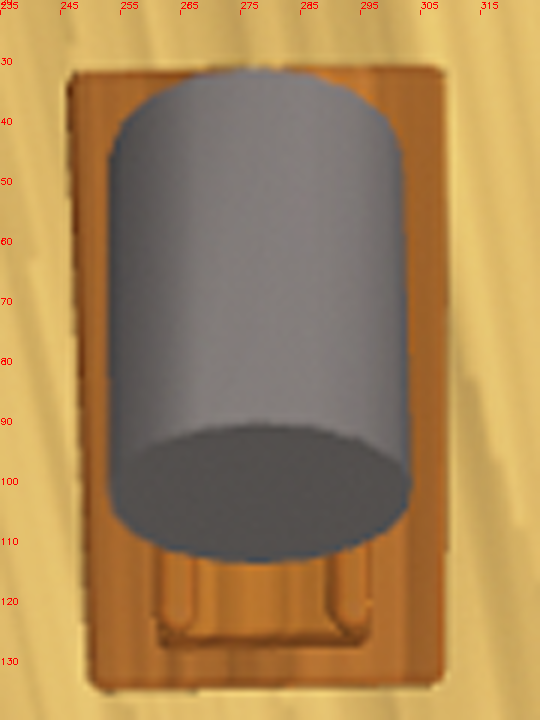

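```bash
cat > fit3.py <<'E'
from h import *
from station import r
from scipy.optimize import least_squares
W=r.camera_info('wrist'); T=np.load('pics/w2T.npy')
def disc(c,m,n=72):
    a=np.cross(m,[0,0,1]);a/=np.linalg.norm(a);b=np.cross(m,a)
    t=np.linspace(0,2*np.pi,n); return c+26*(np.cos(t)[:,None]*a+np.sin(t)[:,None]*b)
def cup(p):
    m=np.array([np.cos(p[2])*np.cos(.349),np.sin(p[2])*np.cos(.349),-np.sin(.349)]); c=np.r_[p[:2],60]; return c,m
def f(p):
    c,m=cup(p); q=proj(W,disc(c-31*m,m),T); e=proj(W,disc(c+31*m,m),T)
    out=[q[:,0].min()-253,q[:,0].max()-303.5,q[:,1].min()-90.3,q[:,1].max()-113.6,e[:,1].min()-31.2]
    R=Rn.from_euler('z',p[2]).as_matrix()
    for uv,L in [((246,31.7),(60,37.5)),((309,31),(60,-37.5)),((309,134),(-60,-37.5)),((249.5,134.5),(-60,37.5))]:
        out+=list(proj(W,R@np.r_[L,9]+np.r_[p[:2],0],T)[0]-uv)
    return np.array(out)
s=least_squares(f,[586,170,1.37],diff_step=1e-5); print(s.x,s.cost,f(s.x),cup(s.x))
for z,u in [(75,(278,238)),(78,(406,194)),]: print(onz(W,u,z,T))
E
python3 fit3.py
```

```text
[585.185 170.294   1.386] 1.5610126596203073 [-0.398  0.216  0.13   0.55  -0.015 -0.36  -0.617  0.617 -0.966  0.279
  0.317 -0.326  0.698] (array([585.185, 170.294,  60.   ]), array([ 0.173,  0.924, -0.342]))
[550.968   1.316  75.   ]
[695.883  23.733  78.   ]
```

```bash
cat > ik.py <<'E'
from h import *
def wr(R,q1,q23):
    A=Rn.from_euler('z',q1).as_matrix()@Rn.from_euler('y',q23).as_matrix()
    M=A.T@R@Rn.from_euler('z',-np.pi/2).as_matrix()
    e=Rn.from_matrix(M).as_euler('ZYZ'); return e
def tool(az,th):  # tool z horizontally along az, th below horizontal; tool x = downish
    h=np.array([np.cos(az),np.sin(az),0]); z=h*np.cos(th)-np.array([0,0,np.sin(th)])
    x=-h*np.sin(th)-np.array([0,0,np.cos(th)]); y=np.cross(z,x); return np.c_[x,y,z]
if __name__=="__main__":
    print('check',wr(Rn.from_euler('xyz',[-np.pi,0,1.371]).as_matrix(),.034,2.178))
    d=np.radians
    for lean in (0,25,35,45):
        print('grasp lean',lean,wr(tool(1.386+np.pi,d(90+lean)),.25,2.2))
    for th in (35,45,55,65):
        for az in (-1.755,-2.2,-2.6,-3.0,-3.47,-1.2,-.8,-.33):
            # wrist position: tcp - 230*z
            R=tool(az,d(th)); w=np.array([560,-193,140])-220*R[:,2]
            print(th,az,w,np.arctan2(w[1],w[0]),wr(R,np.arctan2(w[1],w[0]),2.1))
E
python3 ik.py
```

```text
check [0.    0.964 0.234]
grasp lean 0 [-0.     0.942  0.435]
grasp lean 25 [0.548 0.827 0.082]
grasp lean 35 [ 0.786  0.827 -0.08 ]
grasp lean 45 [ 1.017  0.854 -0.235]
35 -1.755 [593.009 -15.835 266.187] -0.02669702287673406 [-0.965  1.391  0.523]
35 -2.2 [666.056 -47.298 266.187] -0.07089317243739639 [-0.772  1.656  0.745]
35 -2.6 [ 714.423 -100.1    266.187] -0.13920647471036787 [-0.563  1.834  0.973]
35 -3.0 [ 738.41  -167.568  266.187] -0.2231518468928065 [-0.32   1.951  1.233]
35 -3.47 [ 730.582 -251.125  266.187] -0.3310809298984947 [-0.002  2.002  1.568]
35 -1.2 [494.698 -25.034 266.187] -0.05056149695913831 [-1.16   0.954  0.262]
35 -0.8 [434.444 -63.723 266.187] -0.14563811272124827 [-1.248  0.554  0.039]
35 -0.33 [ 389.51  -134.603  266.187] -0.33272274898197035 [ 0.027  0.082 -1.6  ]
45 -1.755 [588.494 -40.068 295.563] -0.06798123721748313 [-0.823  1.281  0.463]
45 -2.2 [651.549 -67.227 295.563] -0.1028171084872892 [-0.659  1.52   0.727]
45 -2.6 [ 693.301 -112.807  295.563] -0.16129630515867371 [-0.478  1.68   0.975]
45 -3.0 [ 714.007 -171.047  295.563] -0.23512815611035
[... 929 characters left out ...]
  320.213] -0.3324071758926237 [ 0.003  0.431 -1.576]
65 -1.755 [ 577.03  -101.597  339.388] -0.17428245299469508 [-0.494  1.1    0.251]
65 -2.2 [ 614.716 -117.829  339.388] -0.18938348714899272 [-0.413  1.264  0.61 ]
65 -2.6 [ 639.67  -145.071  339.388] -0.2230174650483125 [-0.303  1.375  0.916]
65 -3.0 [ 652.046 -179.879  339.388] -0.2691740293171687 [-0.171  1.447  1.216]
65 -3.47 [ 648.007 -222.988  339.388] -0.3314212714681216 [-0.001  1.478  1.568]
65 -1.2 [ 526.309 -106.343  339.388] -0.19936940177862755 [-0.49   0.857 -0.28 ]
65 -0.8 [ 495.223 -126.303  339.388] -0.24971922592241574 [-0.353  0.694 -0.788]
65 -0.33 [ 472.041 -162.872  339.388] -0.332247079217087 [ 0.002  0.605 -1.574]
```

servo_tool([
  [0, 0.122, -0.003, 0, 0, 0, 1],
  [0, 0.122, -0.003, 0, 0, 0, 1],
  [0, 0.122, -0.003, 0, 0, 0, 1],
  [0, 0.122, -0.003, 0, 0, 0, 1],
  [0, 0.122, -0.003, 0, 0, 0, 1],
])

```text
time: 3.58
ee_pos: [562.9, 45.2, 232.0]
tool_rot: [3.131, -0.616, 1.394]
contact_force: [-0.4, 0.3, -0.3]
finger_gap: 91.0
```

servo_tool([
  [0, 0, 0, 2, 0, 25, 1],
  [0, 0, 0, 2, 0, 25, 1],
  [0, 0, 0, 1, 0, 25, 1],
  [0, 0, 0, 1, 0, 15, 1],
  [0, 0, 0, 0, 0, 0, 1],
])

```text
time: 4.0
ee_pos: [571.8, 101.8, 158.4]
tool_rot: [3.14, -0.61, 1.39]
contact_force: [-1.1, 0.1, -0.9]
finger_gap: 91.4
```

```bash
cat > to.py <<'E'
import sys
from h import *
from station import r
s=r.get_state(); R=Rn.from_euler('xyz',s['tool_rot']).as_matrix()
print('t',s['time'],'q',s['joint_pos'],'p',s['ee_pos'],'rot',s['tool_rot'],'F',s['contact_force'],'gap',s['finger_gap'])
print('R',R.tolist())
t=np.array([float(v) for v in sys.argv[1:4]]); print('tool shift',R.T@(t-s['ee_pos']))
if len(sys.argv)>4:
    from ik import tool
    Rt=tool(float(sys.argv[4]),np.radians(float(sys.argv[5]))); print('rotvec',Rn.from_matrix(R.T@Rt).as_rotvec())
E
python3 to.py 584.9 168.6 59.4 4.5276 125
python3 - <<'E'
from h import *
from station import r
s=r.get_state()
im=r.grab_frame('wrist'); cv2.imwrite('pics/w3.png',cv2.resize(im[:,:,::-1],(800,600)))
E
```

```text
t 4.0 q [-0.116  0.319  2.089  0.832  0.883 -0.528] p [571.781 101.769 158.43 ] rot [ 3.14 -0.61  1.39] F [-1.119  0.069 -0.897] gap 91.4059536131902
R [[0.14751775907441295, 0.9835569811244713, 0.10418337506041622], [0.8063750798100817, -0.18059565308331846, 0.563155787281542], [0.5727108707008688, 0.0009353976296669342, -0.8197569051934401]]
tool shift [ -0.889   0.741 120.184]
rotvec [-0.001  0.001  0.003]
```

View pics/w3.png

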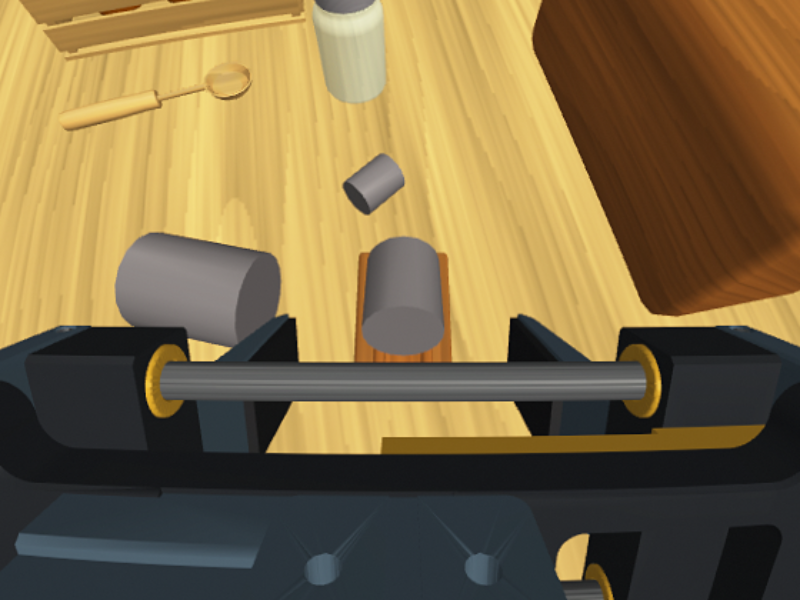

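servo_tool([
  [0, 0, 0, 0, 0, 25, 1],
  [0, 0, 0, 0, 0, 25, 1],
  [0, 0, 0, 0, 0, 25, 1],
  [0, 0, 0, 0, 0, 20, 1],
  [0, 0, 0, 0, 0, 15, 1],
])

```text
time: 4.47
ee_pos: [585.7, 162.0, 70.5]
tool_rot: [3.135, -0.61, 1.391]
contact_force: [0.2, 0.1, 0.4]
finger_gap: 91.2
```

servo_tool([
  [0, 0, 0, -1, 1, 10, 1],
  [0, 0, 0, 0, 0, 0, 1],
])

```text
time: 4.63
ee_pos: [587.3, 166.4, 61.3]
tool_rot: [3.137, -0.61, 1.39]
contact_force: [0.0, -0.8, 1.3]
finger_gap: 91.6
```

```bash
python3 to.py 584.9 168.6 59.4 4.5276 125
python3 - <<'E'
from h import *
from station import r
im=r.grab_frame('wrist'); cv2.imwrite('pics/w4.png',cv2.resize(im[:,:,::-1],(800,600)))
E
```

```text
t 4.6333 q [ 0.003  0.511  2.061  1.014  0.724 -0.652] p [587.303 166.421  61.303] rot [ 3.137 -0.61   1.39 ] F [ 0.028 -0.842  1.266] gap 91.61470336281621
R [[0.14747547142647047, 0.9831655401043069, 0.10787263823114104], [0.8061795998788748, -0.18267390252041257, 0.5627652246515413], [0.5729968918473095, 0.0039706535191503245, -0.8195479216274991]]
tool shift [ 0.312 -2.769  2.527]
rotvec [0.003 0.001 0.003]
```

View pics/w4.png

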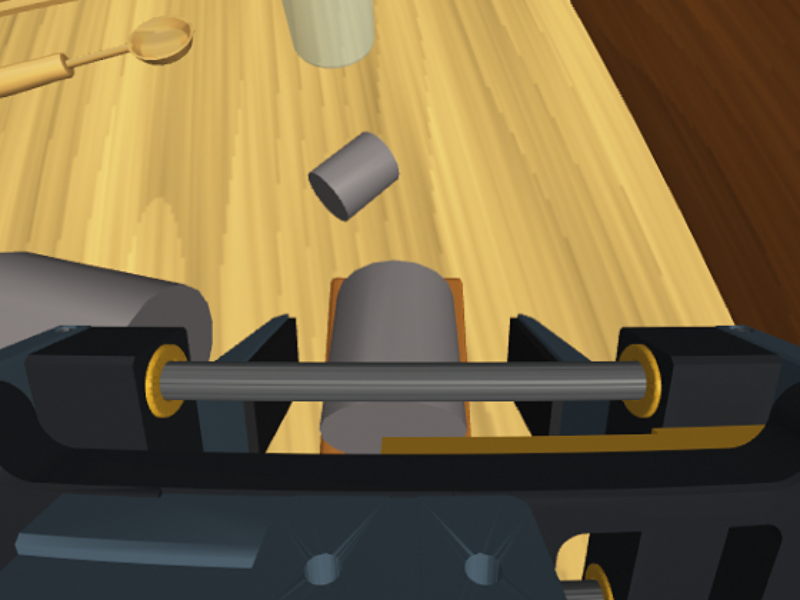

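servo_tool([
  [0, 0, 0, 0, -2.8, 2.5, 1],
  [0, 0, 0, 0, 0, 0, 0.6],
  [0, 0, 0, 0, 0, 0, 0.3],
  [0, 0, 0, 0, 0, 0, 0.2],
  [0, 0, 0, 0, 0, 0, 0.2],
], force=15)

```text
time: 5.1
ee_pos: [585.1, 167.5, 60.1]
tool_rot: [3.135, -0.61, 1.389]
contact_force: [-0.3, 0.2, 0.3]
finger_gap: 67.3
```

servo_tool([
  [0, 0, 0, 0, 0, 0, 0.1],
  [0, 0, 0, 0, 0, 0, 0],
  [0, 0, 0, 0, 0, 0, -0.3],
  [0, 0, 0, 0, 0, 0, -0.3],
  [0, 0, 0, 0, 0, 0, -0.3],
])

```text
time: 5.52
ee_pos: [584.8, 167.8, 59.7]
tool_rot: [3.136, -0.61, 1.389]
contact_force: [-0.8, -0.2, 3.0]
finger_gap: 51.6
```

servo_tool([
  [0, 0, 0, 0, 0, 0, -0.6],
  [0, 0, 0, 0, 0, 0, -0.6],
  [0, 0, 0, 0, 0, 0, -0.6],
], force=50)

```text
time: 5.77
ee_pos: [584.8, 167.8, 59.7]
tool_rot: [3.136, -0.61, 1.389]
contact_force: [-2.3, 0.2, 3.7]
finger_gap: 51.0
```

```bash
python3 to.py 584.9 168.6 59.4 4.5276 125
python3 - <<'E'
from h import *
from station import r
im=r.grab_frame('wrist'); cv2.imwrite('pics/w5.png',cv2.resize(im[:,:,::-1],(800,600)))
E
```

```text
t 5.7667 q [ 0.005  0.511  2.066  1.022  0.719 -0.658] p [584.844 167.806  59.687] rot [ 3.136 -0.61   1.389] F [-2.281  0.197  3.746] gap 50.956189724087025
R [[0.1481435898613599, 0.9829568706923855, 0.1088543391033274], [0.8060825683280322, -0.18378344827663573, 0.5625429202978492], [0.5729610543664136, 0.0044084575740444, -0.8195707386682038]]
tool shift [ 0.483 -0.092  0.688]
rotvec [0.004 0.001 0.002]
```

View pics/w5.png

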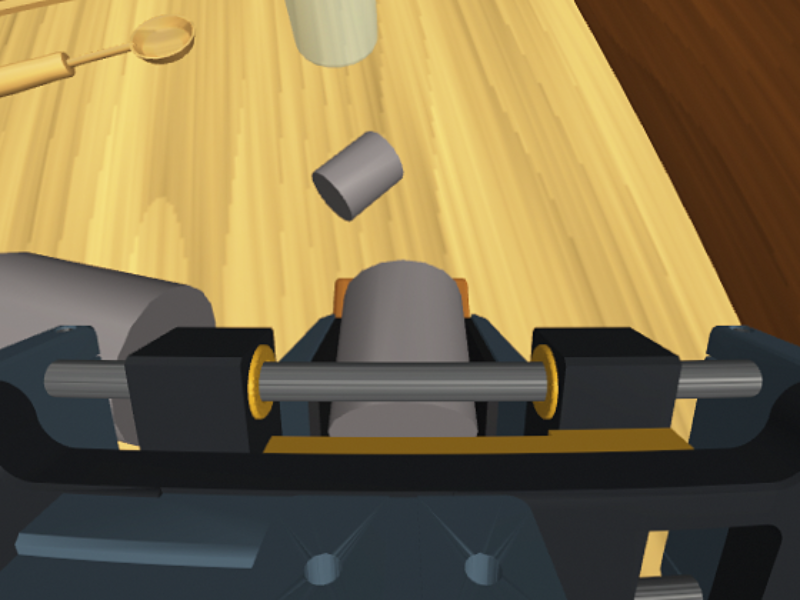

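servo_tool([
  [0, 0, 0, 5.7, 0, -8.2, -0.6],
  [0, 0, 0, 11.5, 0, -16.4, -0.6],
  [0, 0, 0, 17.2, 0, -24.6, -0.6],
  [0, 0, 0, 17.2, 0, -24.6, -0.6],
  [0, 0, 0, 17.2, 0, -24.6, -0.6],
])

```text
time: 6.23
ee_pos: [584.0, 167.7, 181.2]
tool_rot: [3.137, -0.609, 1.388]
contact_force: [-0.3, 0.3, -0.1]
finger_gap: 50.9
```

servo_tool([
  [0, 0, 0, 17.2, 0, -24.6, -0.6],
  [0, 0, 0, 17.2, 0, -24.6, -0.6],
  [0, 0, 0, 11.5, 0, -16.4, -0.6],
])

```text
time: 6.48
ee_pos: [584.4, 167.9, 263.2]
tool_rot: [3.133, -0.61, 1.39]
contact_force: [0.7, -0.3, -0.4]
finger_gap: 51.2
```

```bash
python3 to.py 584 150 250 4.5276 55
python3 - <<'E'
from h import *
from station import r
im=r.grab_frame('wrist'); cv2.imwrite('pics/w6.png',cv2.resize(im[:,:,::-1],(800,600)))
E
```

```text
t 6.4833 q [ 0.006  0.172  2.032  0.758  0.955 -0.269] p [584.407 167.857 263.225] rot [ 3.133 -0.61   1.39 ] F [ 0.656 -0.261 -0.363] gap 51.2109435352216
R [[0.1470466490979677, 0.9828473103628381, 0.11130340292010074], [0.8065102279424812, -0.18428206017373966, 0.561766298848809], [0.5726417162705022, 0.0071614810379794225, -0.8197744677508056]]
tool shift [-22.035   2.796   0.764]
rotvec [ 0.008 -1.221 -0.001]
```

View pics/w6.png

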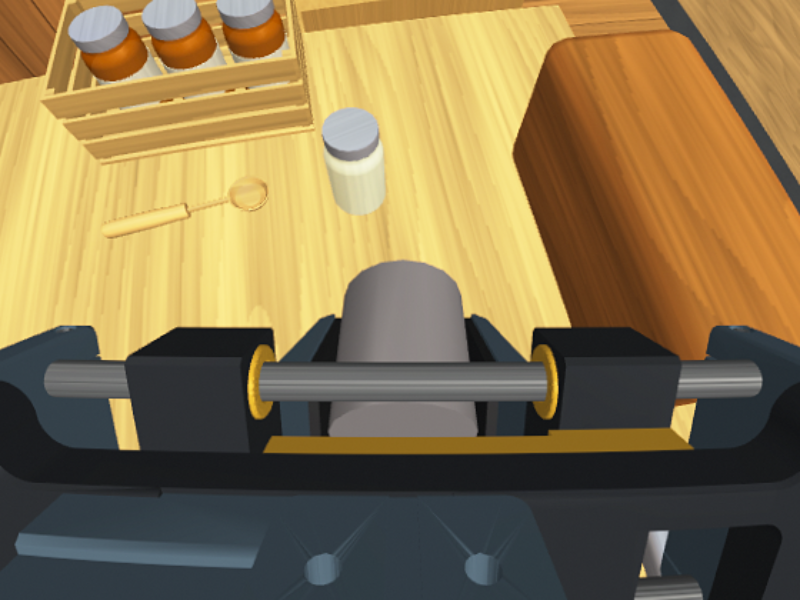

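The cup is held and its picture between the jaws has not changed since the grasp. Now I rotate it by -1.22 rad about tool y.

servo_tool([
  [0.002, -0.122, 0, 0, 0, 0, -0.6],
  [0.002, -0.122, 0, 0, 0, 0, -0.6],
  [0.002, -0.122, 0, 0, 0, 0, -0.6],
  [0, -0.122, 0, 0, 0, 0, -0.6],
  [0, -0.122, 0, 0, 0, 0, -0.6],
])

```text
time: 6.95
ee_pos: [584.6, 167.6, 261.2]
tool_rot: [3.138, 0.006, 1.387]
contact_force: [-0.6, 0.4, -1.4]
finger_gap: 51.0
```

servo_tool([
  [0, -0.122, 0, 0, 0, 0, -0.6],
  [0, -0.122, 0, 0, 0, 0, -0.6],
  [0, -0.122, 0, 0, 0, 0, -0.6],
  [0, -0.122, 0, 0, 0, 0, -0.6],
  [0, -0.122, 0, 0, 0, 0, -0.6],
])

```text
time: 7.37
ee_pos: [584.5, 168.4, 261.0]
tool_rot: [3.138, 0.615, 1.386]
contact_force: [0.8, -0.0, -0.5]
finger_gap: 51.6
```

servo_tool([
  [0, 0, 0, 0, 0, 0, -0.6],
  [0, 0, 0, 0, 0, 0, -0.6],
])

```text
time: 7.53
ee_pos: [583.8, 168.8, 258.8]
tool_rot: [-3.139, 0.608, 1.391]
contact_force: [-0.2, 0.7, -0.6]
finger_gap: 51.2
```

```bash
python3 to.py 570 -90 260 4.5276 55
```

```text
t 7.5333 q [ 0.436  0.374  1.776 -0.492  1.399  0.804] p [583.751 168.791 258.847] rot [-3.139  0.608  1.391] F [-0.163  0.729 -0.649] gap 51.1551201428498
R [[0.14668833881135013, 0.9836484002753465, -0.10449093689176284], [0.807301265359949, -0.18008926868450026, -0.561989788388461], [-0.571618052728386, -0.0019183170837211994, -0.820517593872657]]
tool shift [-211.598   33.077  145.928]
rotvec [ 0.001 -0.002  0.004]
```

servo_tool([
  [0, 0, 0, -26.5, 4.1, 18.2, -0.6],
  [0, 0, 0, -26.5, 4.1, 18.2, -0.6],
  [0, 0, 0, -26.5, 4.1, 18.2, -0.6],
  [0, 0, 0, -26.5, 4.1, 18.2, -0.6],
  [0, 0, 0, -26.5, 4.1, 18.2, -0.6],
])

```text
time: 7.95
ee_pos: [574.6, 4.2, 261.8]
tool_rot: [3.14, 0.606, 1.387]
contact_force: [1.1, 0.4, -0.9]
finger_gap: 51.2
```

servo_tool([
  [0, 0, 0, -26.5, 4.1, 18.2, -0.6],
  [0, 0, 0, -26.5, 4.1, 18.2, -0.6],
  [0, 0, 0, -26.5, 4.1, 18.2, -0.6],
  [0, 0, 0, 0, 0, 0, -0.6],
  [0, 0, 0, 0, 0, 0, -0.6],
])

```text
time: 8.37
ee_pos: [569.0, -92.7, 262.6]
tool_rot: [3.14, 0.607, 1.384]
contact_force: [0.3, 0.8, -1.2]
finger_gap: 51.6
```

```bash
python3 to.py 560 -193 230 4.5276 55
python3 - <<'E'
from h import *
from station import r
s=r.get_state()
im=r.grab_frame('wrist'); np.save('pics/w7.npy',im); np.save('pics/w7T.npy',wristT(s,r.camera_info('wrist')))
cv2.imwrite('pics/w7.png',cv2.resize(im[:,:,::-1],(800,600)))
E
```

```text
t 8.3667 q [ 0.042  0.237  1.954 -0.642  1.189  0.547] p [568.966 -92.697 262.594] rot [3.14  0.607 1.384] F [ 0.314  0.789 -1.205] gap 51.62944607810107
R [[0.15240780830098455, 0.9827738621901, -0.1045341846710674], [0.8069381872029103, -0.1848086176447773, -0.5609781964371766], [-0.5706335268826845, 0.0011448319444238297, -0.8212040351564571]]
tool shift [-63.705   9.688  83.972]
rotvec [ 0.    -0.004 -0.002]
```

View pics/w7.png

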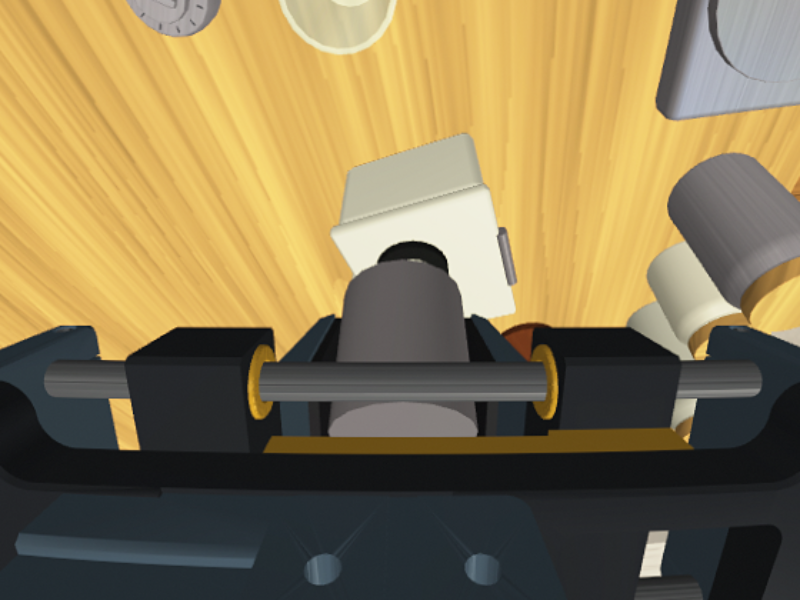

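```bash
python3 - <<'E'
from h import *
im=np.load('pics/w7.npy'); zoom(im,225,85,150,145,5,'pics/z7.png')
E
```

```text
(no output)
```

View pics/z7.png

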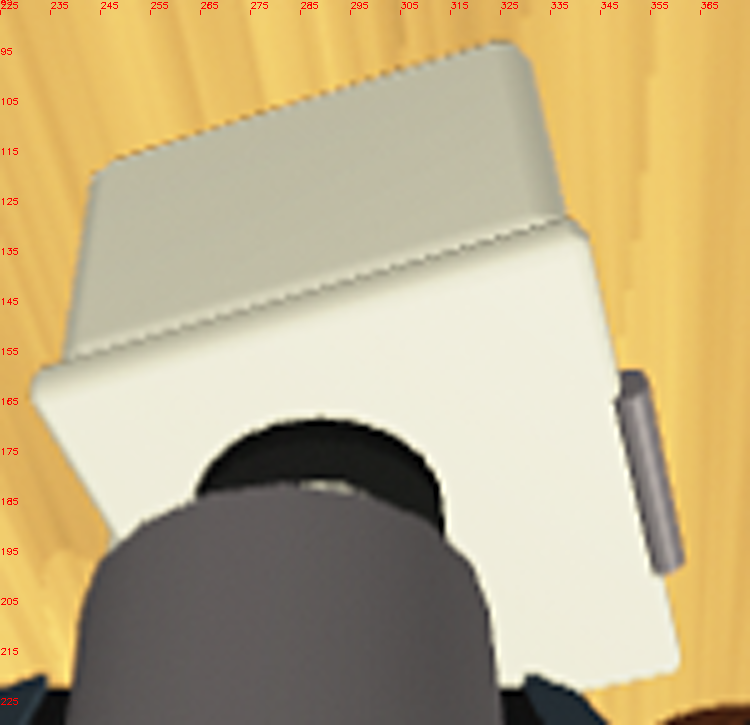

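```bash
cat > fit4.py <<'E'
from h import *
from station import r
from scipy.optimize import least_squares
W=r.camera_info('wrist'); T=np.load('pics/w7T.npy')
t=np.linspace(0,2*np.pi,181)
def f(p,parts=False):
    R=Rn.from_euler('z',p[2]).as_matrix(); o=np.r_[p[:2],0]
    a=[]
    for uv,L in [((231,160.5),(-63,73)),((342,130.5),(63,73)),((361.3,217.5),(63,-73))]:
        a+=list(proj(W,R@np.r_[L,100.5]+o,T)[0]-uv)
    s=R@np.r_[-12,18,0]+o
    q=np.vstack([proj(W,s+np.c_[30*np.cos(t),30*np.sin(t),0*t+z],T) for z in (110,102)])
    h=cv2.convexHull(q.astype(np.float32))
    b=[cv2.pointPolygonTest(h,uv,True) for uv in [(288,168.2),(313.5,188),(264.2,183),(304,173),(273,173.5)]]
    return (np.array(a),np.array(b),s) if parts else np.r_[a,2*np.array(b)]
s=least_squares(f,[575,-210,.137],diff_step=1e-5); print(s.x,s.cost,f(s.x,True))
g=lambda p: f(np.r_[p,s.x[2]],True)[1]
s2=least_squares(g,s.x[:2],diff_step=1e-5); print('ring only',f(np.r_[s2.x,s.x[2]],True))
# cup mouth where expected, seen in this picture
st=r.get_state()
E
python3 fit4.py
```

```text
[ 573.6   -209.686    0.146] 15.88248289816419 (array([-1.876,  3.339,  0.857,  1.73 ,  0.573,  2.129]), array([-0.252,  0.625,  0.358,  0.865,  0.893]), array([ 559.116, -193.617,    0.   ]))
ring only (array([-1.924,  3.932,  0.565,  2.446,  0.325,  2.524]), array([-0.828,  0.371,  0.292,  0.28 ,  0.473]), array([ 558.798, -194.417,    0.   ]))
```

```bash
python3 - <<'E'
from h import *
im=np.load('pics/w7.npy'); zoom(im,225,175,115,135,5,'pics/z8.png')
E
cat > fit5.py <<'E'
from h import *
from station import r
W=r.camera_info('wrist'); Tc=W['T_tool_cam']
t=np.linspace(0,2*np.pi,361)
def cupimg(cx,cz,ang):
    m=np.array([np.sin(ang),0,np.cos(ang)]); a=np.array([0,1,0]); b=np.cross(m,a)
    c=np.array([cx,0,cz]); ring=26*(np.cos(t)[:,None]*a+np.sin(t)[:,None]*b)
    return proj(W,c+31*m+ring,Tc),proj(W,c-31*m+ring,Tc)
for args in [(2.2,1.2,.611),(0,1.2,.611),(2.2,4,.611),(2.2,1.2,.65)]:
    mo,cl=cupimg(*args)
    print(args,'mouth top y',mo[:,1].min(),'x',mo[:,0].min(),mo[:,0].max(),'closed top y',cl[:,1].min(),'x',cl[:,0].min(),cl[:,0].max(),'bot',cl[:,1].max())
E
python3 fit5.py
```

```text
(2.2, 1.2, 0.611) mouth top y 183.83640857745155 x 239.6432667002515 321.77749317377805 closed top y 284.12504679831744 x 227.87670817624652 332.84356935201026 bot 326.2057500774812
(0, 1.2, 0.611) mouth top y 187.65247219774568 x 239.75770498936578 321.65958258184395 closed top y 288.7146211397679 x 228.09483957218654 332.62492905129477 bot 329.5183003744568
(2.2, 4, 0.611) mouth top y 183.0840612017005 x 240.25414368356755 321.1935296979545 closed top y 281.0303395796124 x 228.860410268459 331.906398214863 bot 323.1943088494804
(2.2, 1.2, 0.65) mouth top y 183.593560152852 x 239.4178135408542 321.996581049728 closed top y 287.5360143303427 x 228.19426351621019 332.53582775365 bot 325.11507374324225
```

View pics/z8.png

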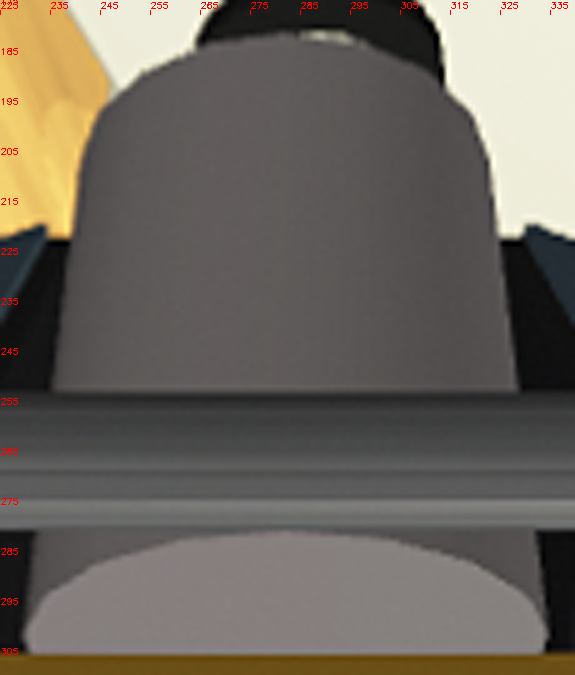

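```bash
python3 to.py 558.9 -195.5 206 4.5276 55
```

```text
t 8.4167 q [ 0.044  0.237  1.953 -0.642  1.19   0.548] p [569.278 -91.619 262.498] rot [3.14  0.608 1.386] F [ 0.119  0.209 -0.607] gap 51.04018477423384
R [[0.15117440467446777, 0.9830165690035282, -0.10404193594821101], [0.8069574748313872, -0.1835145780570213, -0.5613751272137946], [-0.5709342634533953, 0.000908132746261725, -0.8209952753273578]]
tool shift [-53.14    8.811 105.78 ]
rotvec [ 0.001 -0.003 -0.   ]
```

servo_tool([
  [0, 0, 0, -10.6, 1.8, 21.2, -0.6],
  [0, 0, 0, -10.6, 1.8, 21.2, -0.6],
  [0, 0, 0, -10.6, 1.8, 21.2, -0.6],
  [0, 0, 0, -10.6, 1.8, 21.2, -0.6],
  [0, 0, 0, -10.6, 1.8, 21.0, -0.6],
])

```text
time: 8.83
ee_pos: [559.7, -194.7, 205.2]
tool_rot: [3.141, 0.608, 1.389]
contact_force: [0.8, -1.2, -0.9]
finger_gap: 51.2
```

servo_tool([
  [0, 0, 0, 0, 0, 0, -0.6],
  [0, 0, 0, 0, 0, 0, -0.6],
])

```text
time: 9.0
ee_pos: [559.3, -194.6, 205.2]
tool_rot: [-3.14, 0.609, 1.388]
contact_force: [-0.2, -0.7, -0.2]
finger_gap: 51.6
```

```bash
python3 to.py 558.9 -195.5 206 4.5276 55
python3 - <<'E'
from h import *
from station import r
a=r.grab_frame('scene'); b=r.grab_frame('side')
np.save('pics/s8.npy',a);np.save('pics/d8.npy',b)
zoom(a,175,130,100,100,6,'pics/s8.png'); zoom(b,240,180,130,100,6,'pics/d8.png')
E
```

```text
t 9.0 q [-0.13   0.302  1.995 -0.734  1.022  0.504] p [ 559.291 -194.619  205.208] rot [-3.14   0.609  1.388] F [-0.18  -0.728 -0.206] gap 51.575305159479534
R [[0.14885048379220356, 0.983256897136186, -0.10511616292914414], [0.8065967587360944, -0.18222155632804693, -0.5623139454128903], [-0.5720534959872664, -0.0010856534916113825, -0.8202155930517552]]
tool shift [-1.221 -0.224 -0.113]
rotvec [-0.    -0.002  0.002]
```

View pics/s8.png

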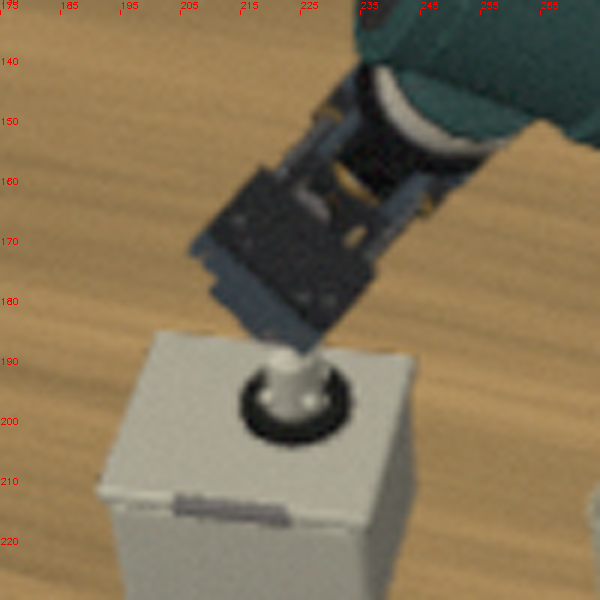

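View pics/d8.png

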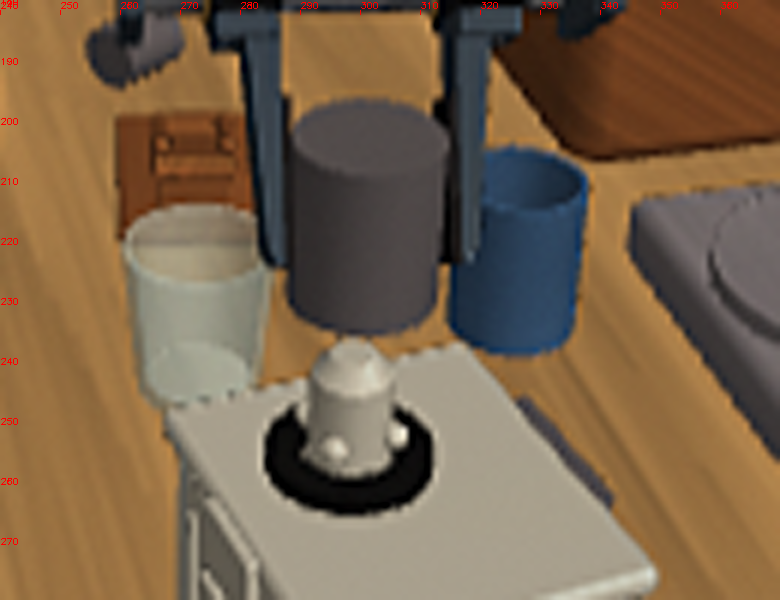

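```bash
cat > fit6.py <<'E'
from h import *
from station import r
from scipy.optimize import least_squares
D=r.camera_info('side');S=r.camera_info('scene')
t=np.linspace(0,2*np.pi,361)
def circ(c,R): return np.c_[c[0]+R*np.cos(t),c[1]+R*np.sin(t),0*t+c[2]]
def ext(a): return np.r_[a.min(0),a.max(0)]
# cup mouth at z zc: side: left 287.2,right 312.8(at bottom part),lowest 235.3 ; top disc: 288..314.5, top y196.3
def f(p):
    mo=ext(proj(D,circ(np.r_[p[:2],p[2]],26))); cl=ext(proj(D,circ(np.r_[p[:2],p[2]+62],26)))
    return np.array([mo[0]-287.4,mo[2]-312.9,mo[3]-235.3,cl[0]-288,cl[2]-314.3,cl[1]-196.2])
def g(p): # ring z=102..110, side; bottom of ring outer on lid z=102
    lo=ext(proj(D,circ(np.r_[p[:2],102],30))); hi=ext(proj(D,circ(np.r_[p[:2],110],30)))
    st=ext(proj(D,circ(np.r_[p[:2],142],15))); tp=ext(proj(D,circ(np.r_[p[:2],150],8)))
    return np.array([min(lo[0],hi[0])-283.7,max(lo[2],hi[2])-312,lo[3]-265.8,st[0]-291.3,st[2]-305.8,tp[1]-236])
def gs(p):
    lo=ext(proj(S,circ(np.r_[p[:2],102],30))); hi=ext(proj(S,circ(np.r_[p[:2],110],30)))
    return np.array([min(lo[0],hi[0])-214.8,max(lo[2],hi[2])-233.6,lo[3]-204.2])
a=least_squares(f,[559,-194,172]);print('cup',a.x,a.cost,f(a.x))
b=least_squares(g,[559,-194]);print('stud side',b.x,b.cost,g(b.x))
c=least_squares(gs,[559,-194]);print('stud scene',c.x,c.cost,gs(c.x))
E
python3 fit6.py
```

```text
cup [ 565.58  -181.6    166.196] 0.16077325628157219 [-0.005 -0.418  0.162  0.276  0.131 -0.164]
stud side [ 560.137 -193.566] 0.007227428736827501 [-0.04   0.05  -0.063  0.024 -0.034  0.068]
stud scene [ 558.672 -194.788] 0.028907005541638504 [-0.17   0.17  -0.006]
```

```bash
cat >> fit6.py <<'E'
for z in (170,171.5,173):
    a=least_squares(lambda p:f(np.r_[p,z]),[559,-194]);print(z,a.x,a.cost,f(np.r_[a.x,z]))
E
python3 fit6.py|tail -3
```

```text
170 [ 563.667 -187.34 ] 0.22439745475468298 [-0.127 -0.31   0.315  0.158  0.263 -0.379]
171.5 [ 562.913 -189.603] 0.28538347151336696 [-0.175 -0.267  0.376  0.11   0.315 -0.465]
173 [ 562.16  -191.865] 0.3673550801315198 [-0.224 -0.223  0.438  0.063  0.368 -0.551]
```

servo_tool([
  [0, 0, 0, -1.5, -1.0, 1.0, -0.6],
  [0, 0, 0, 4.6, 0, 6.6, -0.6],
  [0, 0, 0, 4.6, 0, 6.6, -0.6],
  [0, 0, 0, 2.9, 0, 4.1, -0.6],
  [0, 0, 0, 0, 0, 0, -0.6],
])

```text
time: 9.52
ee_pos: [557.5, -196.1, 182.8]
tool_rot: [-3.138, 0.61, 1.391]
contact_force: [-0.6, -0.2, -0.7]
finger_gap: 51.1
```

```bash
python3 to.py 557.9 -196.2 166 4.5276 55
python3 - <<'E'
from h import *
from station import r
a=r.grab_frame('scene'); b=r.grab_frame('side')
np.save('pics/s9.npy',a);np.save('pics/d9.npy',b)
zoom(a,175,130,100,100,6,'pics/s9.png'); zoom(b,240,180,130,100,6,'pics/d9.png')
E
```

```text
t 9.5167 q [-0.132  0.334  2.005 -0.752  0.992  0.534] p [ 557.487 -196.056  182.796] rot [-3.138  0.61   1.391] F [-0.57  -0.233 -0.723] gap 51.06897622010782
R [[0.14681351908747015, 0.9834375954603416, -0.10628398961430957], [0.8063957389774046, -0.18122119205122506, -0.5629252096954078], [-0.5728627259407255, -0.0030619253280630976, -0.8196456074676706]]
tool shift [ 9.567  0.484 13.804]
rotvec [-0.001 -0.001  0.004]
```

View pics/d9.png

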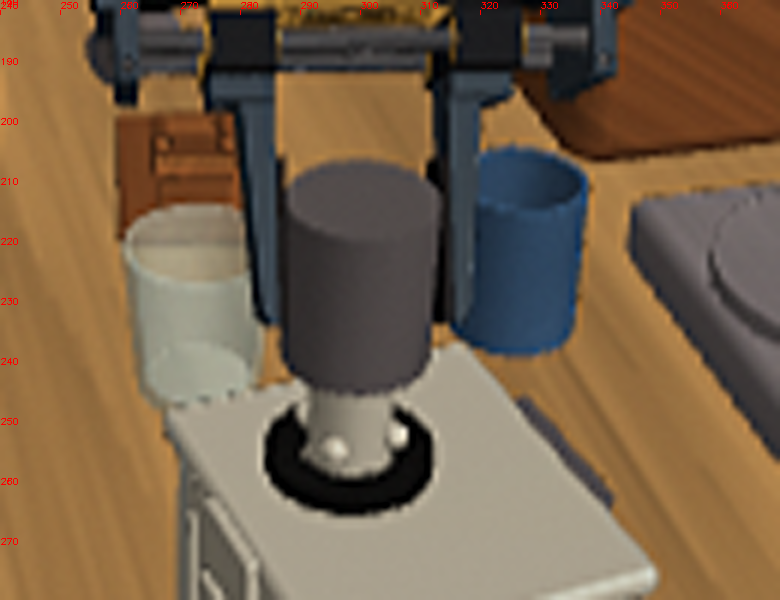

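View pics/s9.png

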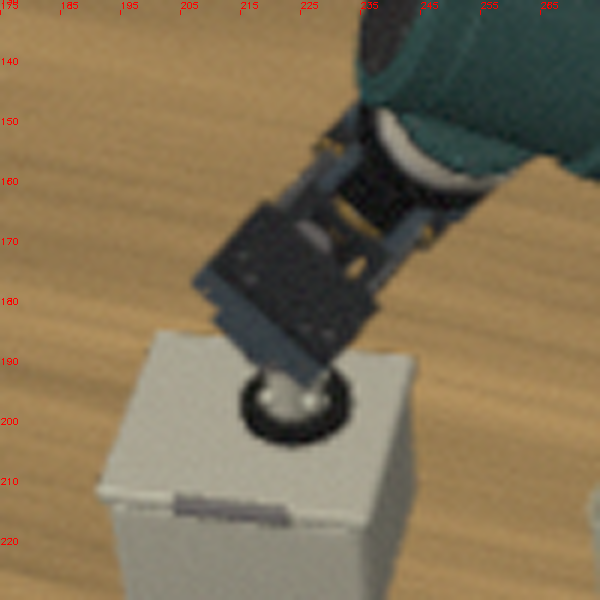

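servo_tool([
  [0, 0, 0, 2.3, 0.1, 3.3, -0.6],
  [0, 0, 0, 2.3, 0.1, 3.3, -0.6],
  [0, 0, 0, 0, 0, 0, -0.6],
])

```text
time: 9.87
ee_pos: [558.1, -196.4, 175.6]
tool_rot: [-3.14, 0.61, 1.39]
contact_force: [0.3, 0.3, -0.6]
finger_gap: 51.8
```

servo_tool([
  [0, 0, 0, 2.3, 0.1, 3.3, -0.6],
  [0, 0, 0, 2.3, 0.1, 3.3, -0.6],
  [0, 0, 0, 0, 0, 0, -0.6],
])

```text
time: 10.12
ee_pos: [558.2, -196.4, 167.4]
tool_rot: [-3.139, 0.61, 1.39]
contact_force: [0.9, 0.0, -0.9]
finger_gap: 51.2
```

```bash
python3 to.py 557.9 -196.2 166 4.5276 55
python3 - <<'E'
from h import *
from station import r
b=r.grab_frame('side'); w=r.grab_frame('wrist')
zoom(b,240,180,130,100,6,'pics/d10.png'); cv2.imwrite('pics/w10.png',cv2.resize(w[:,:,::-1],(800,600)))
E
```

```text
t 10.1167 q [-0.133  0.359  2.007 -0.765  0.972  0.557] p [ 558.173 -196.442  167.444] rot [-3.139  0.61   1.39 ] F [ 0.921  0.049 -0.903] gap 51.24206323566627
R [[0.14766432080021938, 0.9833931828477578, -0.10551348866929638], [0.8062365951354493, -0.18147768022426142, -0.563070514451625], [-0.572868048530381, -0.0019234107664670153, -0.8196453498093038]]
tool shift [ 0.982 -0.309  1.076]
rotvec [-0.    -0.001  0.003]
```

View pics/d10.png

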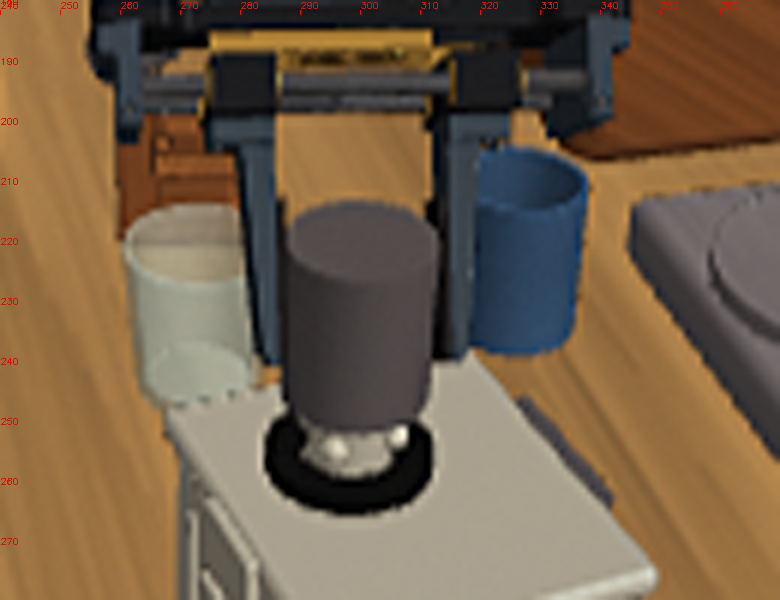

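View pics/w10.png

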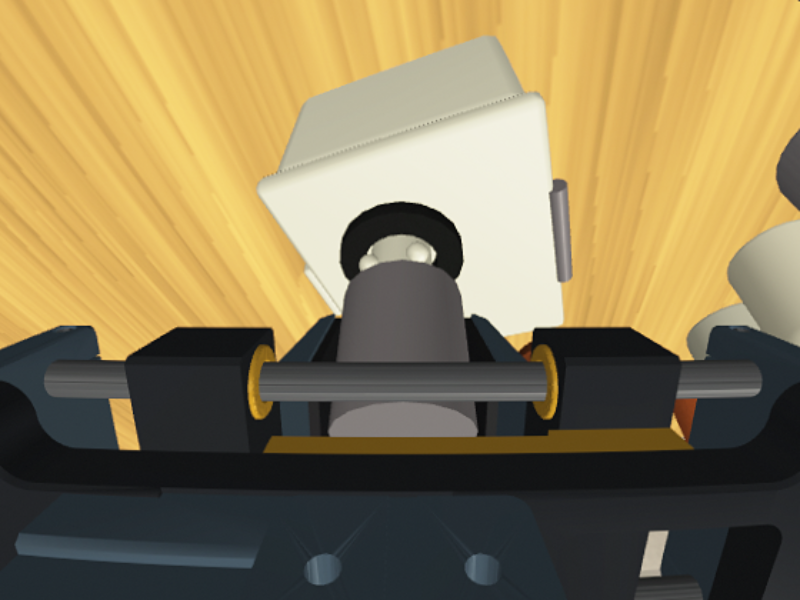

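The stud is inside the cup with no contact force. In the wrist view the ring centre (402) lines up with the cup (403). I continue down.

servo_tool([
  [0, 0, 0, 2.3, 0, 3.3, -0.6],
  [0, 0, 0, 1.1, 0, 1.6, -0.6],
  [0, 0, 0, 0, 0, 0, -0.6],
  [0, 0, 0, 0, 0, 0, -0.6],
])

```text
time: 10.55
ee_pos: [558.5, -196.5, 162.2]
tool_rot: [-3.14, 0.61, 1.389]
contact_force: [-0.8, -0.5, -0.3]
finger_gap: 51.2
```

servo_tool([
  [0, 0, 0, 1.1, 0, 1.6, -0.6],
  [0, 0, 0, 0, 0, 0, -0.6],
])

```text
time: 10.72
ee_pos: [558.4, -196.5, 160.2]
tool_rot: [-3.14, 0.61, 1.389]
contact_force: [-0.7, 0.8, -1.0]
finger_gap: 51.6
```

servo_tool([
  [0, 0, 0, 1.1, 0, 1.6, -0.6],
  [0, 0, 0, 0, 0, 0, -0.6],
])

```text
time: 10.88
ee_pos: [558.4, -196.5, 158.2]
tool_rot: [-3.14, 0.61, 1.389]
contact_force: [-0.8, 0.7, -1.0]
finger_gap: 51.1
```

servo_tool([
  [0, 0, 0, 1.1, 0, 1.6, -0.6],
  [0, 0, 0, 0, 0, 0, -0.6],
])

```text
time: 11.05
ee_pos: [558.6, -196.6, 156.5]
tool_rot: [-3.141, 0.61, 1.389]
contact_force: [-0.6, 0.2, 2.2]
finger_gap: 51.3
```

Contact with the catches comes at TCP z of about 156.5. I raise the grip to 60 N and press on.

servo_tool([
  [0, 0, 0, 0, 0, 0, -0.6],
  [0, 0, 0, 0.6, 0, 0.8, -0.6],
  [0, 0, 0, 0, 0, 0, -0.6],
], force=60)

```text
time: 11.3
ee_pos: [558.8, -196.7, 156.2]
tool_rot: [-3.141, 0.611, 1.389]
contact_force: [-2.9, 0.8, 8.9]
finger_gap: 51.4
```

servo_tool([
  [0, 0, 0, 0.6, 0, 0.8, -0.6],
  [0, 0, 0, 0, 0, 0, -0.6],
])

```text
time: 11.47
ee_pos: [559.1, -196.9, 155.8]
tool_rot: [3.142, 0.612, 1.388]
contact_force: [-2.4, 1.5, 15.2]
finger_gap: 51.0
```

servo_tool([
  [0, 0, 0, 0.6, 0, 0.8, -0.6],
  [0, 0, 0, 0, 0, 0, -0.6],
])

```text
time: 11.63
ee_pos: [559.5, -197.1, 155.5]
tool_rot: [3.141, 0.612, 1.388]
contact_force: [-3.9, 0.2, 21.6]
finger_gap: 51.0
```

servo_tool([
  [0, 0, 0, 0.6, 0, 0.8, -0.6],
  [0, 0, 0, 0, 0, 0, -0.6],
])

```text
time: 11.8
ee_pos: [559.9, -197.3, 155.2]
tool_rot: [3.14, 0.613, 1.388]
contact_force: [-4.1, -0.1, 27.6]
finger_gap: 51.2
```

27 N without a click, against an expected 12–17 N, so I stop and look.

```bash
python3 to.py 557.9 -196.2 156 4.5276 55
python3 - <<'E'
from h import *
from station import r
print(r.get_state()['ft_torque'])
b=r.grab_frame('side'); w=r.grab_frame('wrist'); a=r.grab_frame('scene')
np.save('pics/d11.npy',b);np.save('pics/w11.npy',w)
zoom(b,265,200,70,80,9,'pics/d11.png'); zoom(w,215,110,130,140,5,'pics/w11.png')
zoom(a,175,130,100,100,6,'pics/s11.png')
E
```

```text
t 11.8 q [-0.133  0.38   2.007 -0.781  0.956  0.58 ] p [ 559.908 -197.289  155.233] rot [3.14  0.613 1.388] F [-4.073 -0.082 27.608] gap 51.20856713483093
R [[0.14888201049144198, 0.983450247313358, -0.10324610409754573], [0.8041355455687449, -0.18117395976605824, -0.5661643053527339], [-0.5754999316289126, 0.0012678178030782195, -0.8178008445417105]]
tool shift [ 0.135 -2.171 -1.036]
rotvec [0.003 0.002 0.001]
[-2.103  1.478 -0.352]
```

View pics/d11.png

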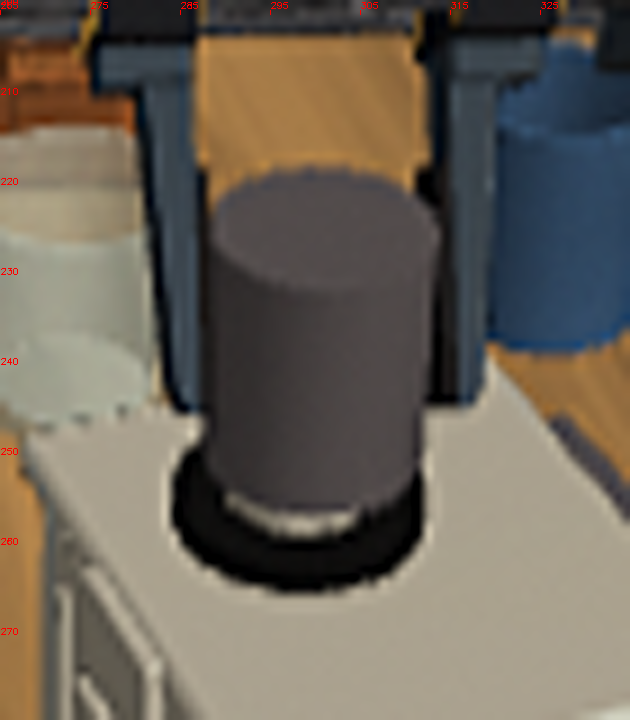

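View pics/w11.png

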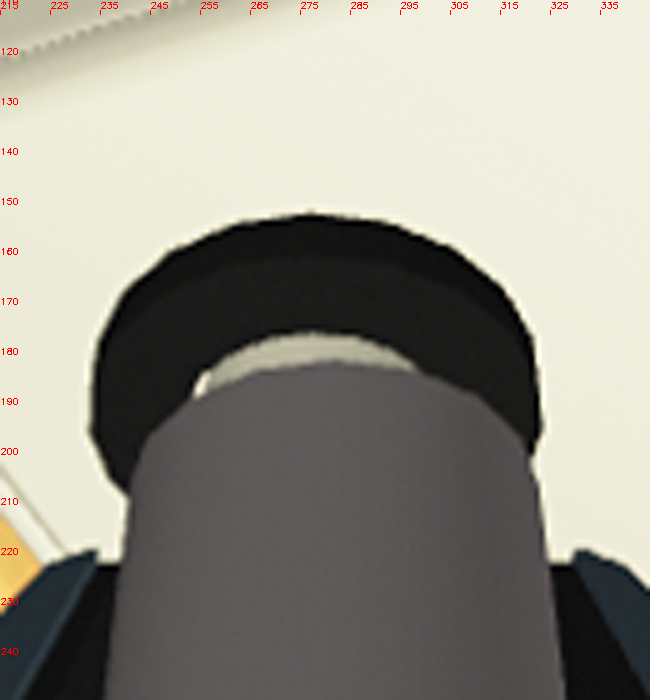

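View pics/s11.png

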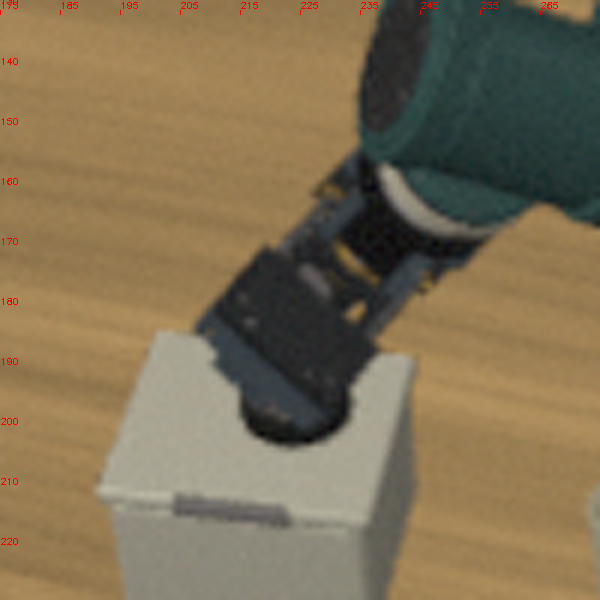

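```bash
cat > fit7.py <<'E'
from h import *
from station import r
from scipy.optimize import least_squares
import sys
W=r.camera_info('wrist'); s=r.get_state(); T=wristT(s,W); Tc=W['T_tool_cam']
t=np.linspace(0,2*np.pi,361)
pts=[(277,152.8),(258,157),(297,157.5),(241,168.5),(315,169),(233.3,195),(322.8,194)]
def f(p):
    q=np.vstack([proj(W,np.c_[p[0]+30*np.cos(t),p[1]+30*np.sin(t),0*t+z],T) for z in (110,102)])
    h=cv2.convexHull(q.astype(np.float32)); return np.array([cv2.pointPolygonTest(h,uv,True) for uv in pts])
a=least_squares(f,[559,-194],diff_step=1e-5); print('ring',a.x,f(a.x))
# cup mouth: arc in image
mp=[(281,181.8),(265,184.6),(297,184.3),(253,189.5),(310,190),(244.5,197.5),(319,198)]
m=np.array([np.sin(.611),0,np.cos(.611)]); A=np.array([0,1,0]); B=np.cross(m,A)
ring=26*(np.cos(t)[:,None]*A+np.sin(t)[:,None]*B)
def g(p):
    c=np.array([p[0],p[1],1.2]); q=np.vstack([proj(W,c+k*m+ring,Tc) for k in (31,-31)])
    h=cv2.convexHull(q.astype(np.float32)); return np.array([cv2.pointPolygonTest(h,uv,True) for uv in mp])
b=least_squares(g,[3,0],diff_step=1e-5,x_scale=1); print('cup in tool',b.x,g(b.x))
R=Rn.from_euler('xyz',s['tool_rot']).as_matrix()
print('mouth world',s['ee_pos']+R@(np.array([b.x[0],b.x[1],1.2])+31*m), 'axis',R@m)
E
python3 fit7.py
```

```text
ring [ 558.675 -194.302] [-1.146 -0.191  0.389  0.488  0.529  1.158  0.903]
cup in tool [3.163 0.   ] [-0.364  0.415 -0.095  0.315 -0.208  0.777 -0.722]
mouth world [ 560.319 -195.501  121.41 ] axis [ 0.001 -0.002 -1.   ]
```

servo_tool([
  [0, 0, 0, -1.2, 0, -1.7, -0.6],
  [0, 0, 0, 0.7, -2.2, -0.5, -0.6],
  [0, 0, 0, 0, 0, 0, -0.6],
  [0, 0, 0, 0, 0, 0, -0.6],
])

```text
time: 12.28
ee_pos: [557.1, -195.3, 155.4]
tool_rot: [3.141, 0.611, 1.388]
contact_force: [-0.6, 2.1, 8.0]
finger_gap: 51.0
```

servo_tool([
  [0, 0, 0, 0.6, 0, 0.8, -0.6],
  [0, 0, 0, 0, 0, 0, -0.6],
])

```text
time: 12.45
ee_pos: [557.5, -195.6, 154.8]
tool_rot: [3.14, 0.611, 1.388]
contact_force: [0.3, -1.9, 10.2]
finger_gap: 51.4
```

servo_tool([
  [0, 0, 0, 0.6, 0, 0.8, -0.6],
  [0, 0, 0, 0, 0, 0, -0.6],
])

```text
time: 12.62
ee_pos: [557.6, -195.5, 153.8]
tool_rot: [3.14, 0.611, 1.388]
contact_force: [2.7, -2.1, 7.0]
finger_gap: 51.5
```

servo_tool([
  [0, 0, 0, 0.6, 0, 0.8, -0.6],
  [0, 0, 0, 0, 0, 0, -0.6],
])

```text
time: 12.78
ee_pos: [557.4, -195.3, 152.3]
tool_rot: [3.141, 0.61, 1.388]
contact_force: [2.7, -1.6, 3.4]
finger_gap: 51.2
```

servo_tool([
  [0, 0, 0, 1.1, 0.4, 1.6, -0.6],
  [0, 0, 0, 0, 0, 0, -0.6],
])

```text
time: 12.95
ee_pos: [557.3, -195.2, 149.7]
tool_rot: [-3.141, 0.61, 1.389]
contact_force: [3.0, -2.1, -1.4]
finger_gap: 51.3
```

servo_tool([
  [0, 0, 0, 1.1, 0, 1.6, -0.6],
  [0, 0, 0, 0, 0, 0, -0.6],
])

```text
time: 13.12
ee_pos: [556.7, -195.0, 147.0]
tool_rot: [-3.14, 0.609, 1.389]
contact_force: [3.7, -1.4, -8.1]
finger_gap: 51.0
```

servo_tool([
  [0, 0, 0, 1.1, 0, 1.6, -0.6],
  [0, 0, 0, 0, 0, 0, -0.6],
])

```text
time: 13.28
ee_pos: [556.5, -195.0, 144.9]
tool_rot: [-3.139, 0.609, 1.39]
contact_force: [3.3, -1.4, -10.0]
finger_gap: 51.2
```

servo_tool([
  [0, 0, 0, 1.1, 0, 1.6, -0.6],
  [0, 0, 0, 0, 0, 0, -0.6],
])

```text
time: 13.45
ee_pos: [556.6, -195.2, 143.5]
tool_rot: [-3.139, 0.61, 1.389]
contact_force: [0.1, -0.3, -1.0]
finger_gap: 51.2
```

The force swung to −10 N and then back to about 0, so the cup has snapped past the catches. Now I press onto the seal.

servo_tool([
  [0, 0, 0, 0.6, 0, 0.8, -0.6],
  [0, 0, 0, 0, 0, 0, -0.6],
])

```text
time: 13.62
ee_pos: [556.8, -195.2, 142.9]
tool_rot: [-3.14, 0.61, 1.389]
contact_force: [-1.8, 0.8, 1.8]
finger_gap: 51.6
```

servo_tool([
  [0, 0, 0, 0.6, 0, 0.8, -0.6],
  [0, 0, 0, 0, 0, 0, -0.6],
])

```text
time: 13.78
ee_pos: [556.9, -195.2, 142.0]
tool_rot: [-3.14, 0.61, 1.389]
contact_force: [-2.4, 1.2, 5.1]
finger_gap: 51.5
```

servo_tool([
  [0, 0, 0, 0.6, 0, 0.8, -0.6],
  [0, 0, 0, 0, 0, 0, -0.6],
])

```text
time: 13.95
ee_pos: [556.9, -195.2, 141.1]
tool_rot: [-3.14, 0.611, 1.389]
contact_force: [-2.4, 1.0, 6.0]
finger_gap: 51.0
```

servo_tool([
  [0, 0, 0, 0.5, 0, 0.7, -0.6],
  [0, 0, 0, 0, 0, 0, -0.6],
  [0, 0, 0, 0, 0, 0, -0.6],
  [0, 0, 0, 0, 0, 0, -0.6],
  [0, 0, 0, 0, 0, 0, -0.6],
])

```text
time: 14.37
ee_pos: [556.9, -195.2, 140.4]
tool_rot: [-3.14, 0.611, 1.389]
contact_force: [-3.9, 0.3, 9.0]
finger_gap: 51.6
```

```bash
python3 to.py 557.9 -196.2 141 4.5276 55
python3 - <<'E'
from h import *
from station import r
b=r.grab_frame('side'); w=r.grab_frame('wrist'); a=r.grab_frame('scene')
zoom(b,265,200,70,80,9,'pics/d12.png'); zoom(w,215,110,130,140,5,'pics/w12.png')
cv2.imwrite('pics/s12.png',cv2.resize(a[:,:,::-1],(800,600)))
for k in range(3): print(r.get_state()['contact_force'])
E
```

```text
t 14.3667 q [-0.131  0.4    2.014 -0.79   0.938  0.602] p [ 556.923 -195.224  140.439] rot [-3.14   0.611  1.389] F [-3.891  0.29   9.   ] gap 51.60664182017729
R [[0.14834663350996535, 0.9833486655006483, -0.10496989275194166], [0.8057187824139751, -0.1817264488372223, -0.5637310896680736], [-0.573420020570961, -0.0009486048210567977, -0.8192609963603125]]
tool shift [-0.963  1.137 -0.013]
rotvec [ 0.    -0.     0.002]
[-4.332  1.51   8.335]
[-4.332  1.51   8.335]
[-4.332  1.51   8.335]
```

View pics/d12.png

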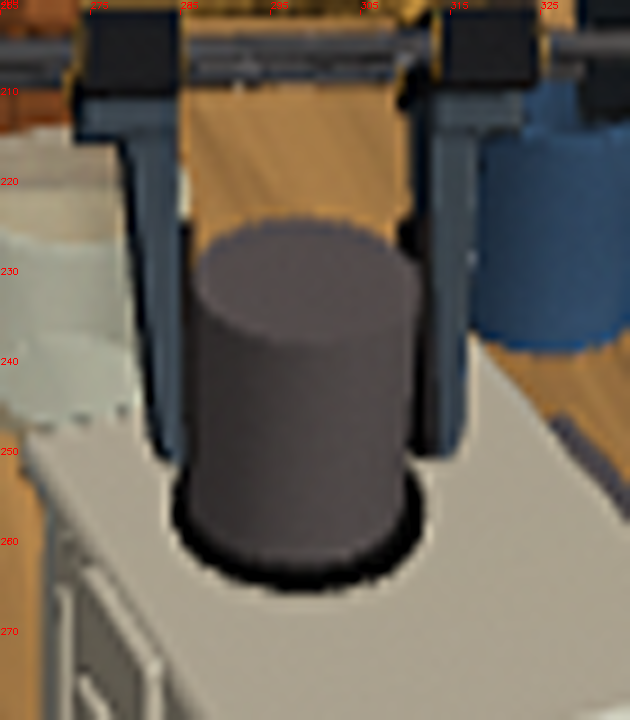

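View pics/w12.png

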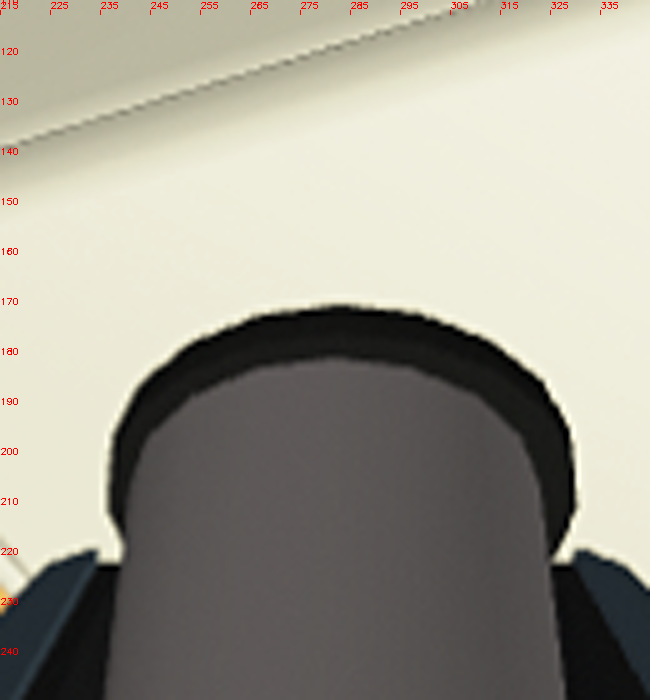

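View pics/s12.png

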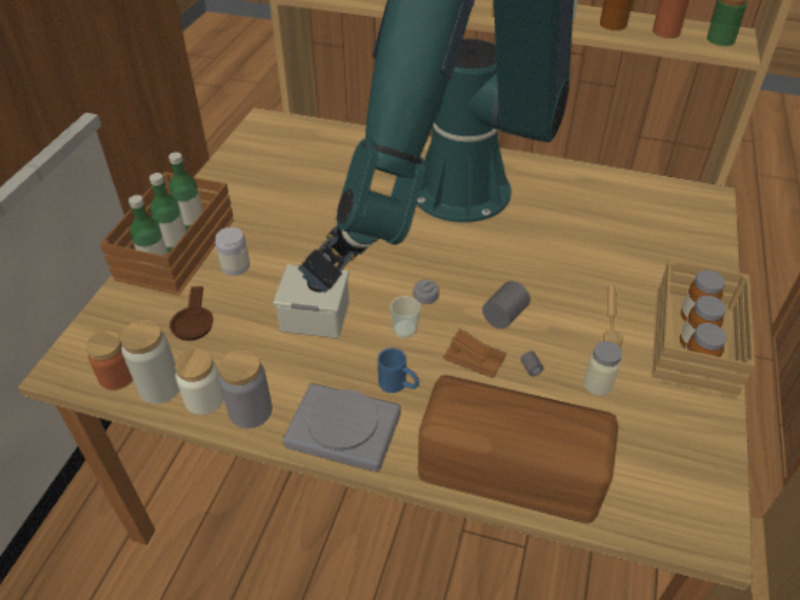

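The cup sits on the ring, with its mouth centred within about 1.5 mm (cup centre 281 and ring centre 283 in the wrist view). The push is steady at about 8.5–9 N and the bystanders look unmoved. I hand the job in.

```bash
python3 - <<'E'
from station import r
s=r.get_state(); print(s['time'],s['ee_pos'],s['contact_force'],s['finger_gap'])
print(r.job_done())
s=r.get_state(); print(s['time'],s['ee_pos'],s['contact_force'],s['finger_gap'])
E
```

```text
14.5167 [ 556.91599574 -195.20616793  140.41238546] [-4.33177539  1.50973953  8.33501022] 51.221241554068946
the job is handed in; nothing more can be done
None
the job is handed in; nothing more can be done
```

The cup is clicked home mouth down on the stud, and I handed the job in at 14.5 s with the arm still gripping and pressing on it. No verdict was reported.

I gripped the middle-sized cup in its rest, turned it mouth down and lowered it over the stud. It rested on the catches first. The first push reached about 28 N without a click, well above the expected 12 to 17 N. The wrist picture showed the cup about 2.4 mm off the stud's axis. I eased off, moved it back by about that much and pressed again. It then clicked past the catches after a peak of about 10 N, a little under the expected range.

**Last checks:**
- **Push:** the downward push was steady at about 8.3 to 9 N, with a sideways force of about 4 N still present.
- **Seal:** squeezed by roughly 2.5 to 3 mm, judged from how far the cup moved and the force.
- **Position:** the mouth was about 1 to 1.5 mm off the stud's axis in the wrist view.
- **Upright:** the tool's angle gives an upright cup, and the side picture agrees.
- **Bystanders:** the final scene picture shows the tumbler, creamer, timer, jar and can apparently unmoved. I checked this by eye only.

The cameras agreed on the stud's position to about 2 mm. I could not read the seal joint or the cup's exact pose directly.

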